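# Put two freshly cased books to press under boards and weights

### The job

Two freshly cased pocket books are to dry under pressure just where they lie on the bench: lay the pressing board of matching size flat, centred and square over each book (large on large, small on small), then stand a weight upright in the middle of each board, the bar weight lengthwise on the larger and the round weight on the smaller. No weight may ever touch a book's cover, and nothing may be dropped. Do not shove the books about, and leave the glue jar, the thread spool and the bone folder where they are.

Things in the scene. Friction and masses are not known exactly. Their poses are not given: they have to be found in the camera images.
- large_book: The larger of the two freshly cased pocket books, lying closed and flat, loose on the bench: 140 mm long (own x), 58 mm wide (own y), 14 mm thick, about 100 g. Blue-grey paper sides, olive cloth spine along one long edge (own -y). Origin: centre of its underside; own z up. 
- small_book: The smaller freshly cased pocket book, same binding, loose on the bench: 80 mm long (own x), 48 mm wide (own y), 12 mm thick, about 50 g. Origin: centre of its underside; own z up. 
- large_board: Larger pressing board, loose: flat white-faced plywood, 150 mm long (own x), 66 mm wide (own y), 12 mm thick, about 85 g. Belongs on the large book; can be gripped across its 66 mm width. Origin: centre of its underside; own z up. 
- small_board: Smaller pressing board, loose: flat white-faced plywood, 90 mm long (own x), 56 mm wide (own y), 12 mm thick, about 45 g. Belongs on the small book; can be gripped across its 56 mm width. Origin: centre of its underside; own z up. 
- bar_weight: The larger weight: a rectangular steel bar 100 mm long (own x), 40 mm wide (own y), 24 mm high, about 0.77 kg, with a dark wooden hand grip above it on two short steel posts. The grip runs along own x over the middle: 74 mm long, 14 mm wide (own y), from 46 to 60 mm above the underside; the posts, 9 mm thick, stand 28 mm either side of the centre. Origin: centre of its underside; own z up. 
- round_weight: The smaller weight: a steel cylinder 44 mm in diameter and 26 mm high, about 0.33 kg, with a round dark wooden knob over its centre: knob 24 mm in diameter, from 38 to 60 mm above the underside, on a 14 mm neck. Origin: centre of its underside; own z up. 
- glue_jar: Bystander: closed clear glue jar with a white lid, 66 mm in diameter, 70 mm high, standing on the bench. Origin: centre of its underside; own z up. 
- thread_spool: Bystander: spool of off-white binding thread with two wooden flanges 42 mm in diameter, 50 mm high, standing on end. Origin: centre of its underside; own z up. 
- bone_folder: Bystander: flat ivory-coloured bone folder, about 140 mm long (own y), 20 mm wide, 5 mm thick, lying beyond the work at the far side. Origin: centre of its underside; own z up. 

How it is judged:
By the outcome, as a careful person would: the job done as asked, in the order asked, and still so for the second after the job is handed in, with the robot touching nothing.
It also fails if it takes over 128 s, if anything falls off the work surface, if the arm or the gripper's body presses on something with over 40 N, if the wrist force passes 120 N, or if a joint passes its speed limit or range.

### The arm

A 6-joint arm with a two-finger parallel gripper is mounted at the origin on the work surface. World frame = base frame: x ahead of the robot, y to its left, z up, the work surface at z = 0. Lengths are in m, angles in rad, forces in N, time in s.
With the tool pointing down it reaches from about 0.3 to 0.875 m from the base axis. Payload 6.4 kg.
Tool frame: the origin (TCP) lies at the very end of the fingers, on their centre line; the grasp point (between the pads) lies 19 mm behind it; z points along the fingers, y is the line along which they close (so a half turn about z gives the same grasp; the last joint's range is limited). The gripper opens to 85 mm and grips with 20 to 120 N. Pads are 22 mm wide; open, the fingers measure 114 mm over their backs; the gripper's body (76 mm by 85 mm) begins 54 mm behind the grasp point. The pads swing forward as they close: fully open they stand 13 mm farther back than shut.
Start: joints at [-1.427, 0.181, 1.607, -0, 1.354, -0.206], TCP at [0.197, -0.54, 0.231] pointing down, gripper open.
Joint ranges: [-2.99, 2.99], [-0.89, 2.07], [0.3, 2.58], [-1.14, 4.28], [0, 2.63], [-3.12, 3.12]. Speed limits (rad/s): [2.57, 2.57, 3.01, 3.14, 3.14, 3.14].

### API

Orientations are given as a unit quaternion [w, x, y, z].
In Python, from bench import * gives the robot as it stands. The module is installed in compiled form; this text tells all that it offers.
- The arm moves only by the tool arm_command, never from a script. Its arguments are lists of equal length, an entry for each row: "dp": the shift along the tool's x, y, z in units of 0.25 m (1.0 is 0.25 m), a list of three; "turn": the turn, a rotation vector about the tool's x, y, z in units of 30 degrees (1.0 is 30 degrees), a list of three; "jaw": the opening, from 0 (shut) to 1 (fully open). A call has 1 to 5 rows; each row is the pose to reach, as a shift and turn from the pose commanded when the call began, along the tool's axes at that moment; what a row does not reach only later rows make up. A row lasts 1/8 s, in which the tool goes at most 62.5 mm and 10.7 degrees, less where a joint would pass 70% of its speed; a pose out of reach is approached as far as the arm can. A call with a number of a shift or a turn outside -1 to 1 is refused whole. A call with a gripper value outside its range is refused whole. The fingers move at their own pace and stop on an object; the grip force is fixed at half the most. Time passes only in rows, so rows that repeat a pose let the fingers close. It gives the time, the measured TCP pose, the force, the opening and the grip force at its end, in the units of the state.
- get_obs(): the state, without advancing time (a new reading comes with each control period).
- camera(name): name is "scene" or "top" or "wrist"; returns the picture (420x560x3 uint8, blue, green, red); there is no depth.
- get_calibration(name): a dict with "camera_matrix" (3x3 intrinsics, pixels), "R" (3x3) and "t" (3): a world point X has camera coordinates R X + t; the wrist camera has in their place "mount" (4x4, takes a point from camera to tool coordinates, whose origin is the TCP and whose axes are the flange's). Camera axes: x right, y down, z forward; pixel columns grow to the right and rows downward; lengths in m; the calibration is good to about 2 mm. A picture is of the moment at which its call begins: read the wrist's pose just before it. get_calibration takes no time and is no camera call.
- hand_in(): hands the job in; it is judged then, once.
The state is a dict: "time_s": time; "q": joint angles; "dq": joint speeds; "joint_efforts": joint torques, N m; "eef_pos": TCP position; "eef_rot": TCP orientation; "wrist_force": force on the tool from outside, world axes, zero at the start; "torque": the same for the moment, N m; "opening": opening from 0.0 (shut) to 1.0 (fully open); "grasp_force": force on a finger pad.
Only numpy, scipy, OpenCV 4.12 (cv2) and the standard library are available. Lean on these libraries where they do the work, as an engineer would, in place of code of your own. Each camera call takes 0.05 s, during which the arm holds its last target. There are 200 camera calls.

## Working session

There is one attempt and no reset: what is moved stays moved. The work goes in short steps, Python scripts to look and compute and a tool call to move; the robot and the scene stay as the last step left them, time stands still between calls to the robot, and variables do not carry over. Pictures are saved under pics/ and viewed, at most 14 in all, crops included, and the job is handed in when it is done.

Besides the shell and the picture viewer there is one more tool, called after "Request:" by a JSON object that holds its "op" and its "data". arm_command: Moves the arm, as the interface text tells. Its arguments: {"type":"object","properties":{"dp":{"type":"array"},"turn":{"type":"array"},"jaw":{"type":"array"}},"required":["dp","turn","jaw"]}

```bash
mkdir -p pics; python3 - <<'E'
from bench import *
import cv2,json
o=get_obs();print({k:(v if not hasattr(v,'tolist') else v.tolist()) for k,v in o.items()})
for n in("scene","top","wrist"):
    cv2.imwrite(f"pics/{n}0.png",camera(n)); print(n,get_calibration(n))
E
```

```text
{'time_s': 0.0, 'q': [-1.4272872083124393, 0.18153094769722744, 1.6080488774166448, 7.128835386090678e-06, 1.3538098697343373, -0.20631255945852456], 'dq': [0.00020438102172216037, 9.403732907473393e-05, -0.0016889012514816404, -0.0006796777138966256, 0.0007575882326104316, -0.0004923473992994004], 'joint_efforts': [4.638751420316112e-05, -44.488205909729004, -35.13341546058655, -0.00033154380616906565, 0.009232379961758852, -1.1023032300272462e-05], 'eef_pos': [0.19699769775189266, -0.5395887759060467, 0.23037008990644664], 'eef_rot': [-0.0008979682789834068, 0.9847417952179863, 0.17401950867544197, 3.168888094320008e-05], 'wrist_force': [0.3877709548624785, 0.2804411875294154, 0.8198627268477424], 'torque': [0.05743772986382747, 0.006812622122546933, -0.0070470867342879], 'grasp_force': 0.0, 'opening': 0.9980724039936003}
scene {'camera_matrix': array([[450.96382602,   0.        , 279.38408869],
       [  0.        , 450.96382602, 208.22522491],
       [  0.        ,   0.        ,   1.        ]]), 'R': array([[ 0.58274902,  0.81260921, -0.00835776],
       [ 0.62148931, -0.45226987
[... 329 characters left out ...]
0526, -0.01243383],
       [-0.986847  , -0.00381902, -0.16161195],
       [ 0.16154915,  0.01322473, -0.98677605]]), 't': array([-0.00415185,  0.58223849,  0.96742128])}
wrist {'camera_matrix': array([[313.35083425,   0.        , 283.1541405 ],
       [  0.        , 313.35083425, 209.3244022 ],
       [  0.        ,   0.        ,   1.        ]]), 'mount': array([[ 7.45107693e-04, -9.45864383e-01, -3.24561263e-01,
         8.33881962e-02],
       [ 9.99999609e-01,  5.50298126e-04,  6.92011123e-04,
        -6.50815655e-04],
       [-4.75943219e-04, -3.24561652e-01,  9.45864423e-01,
        -1.42654138e-01],
       [ 0.00000000e+00,  0.00000000e+00,  0.00000000e+00,
         1.00000000e+00]])}
```

View pics/top0.png

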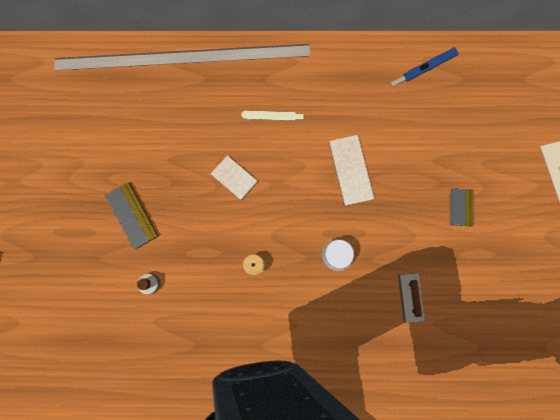

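View pics/scene0.png

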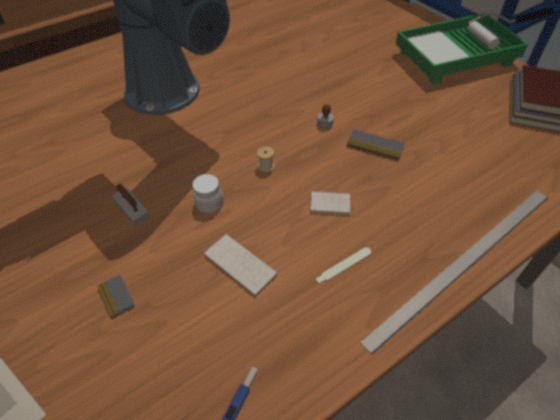

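The top view shows large book (131,215), large board (351,170), small board (234,177), small book (461,207), bar weight (411,298), round weight (148,284), spool (253,265), jar (338,255) and folder (272,116). The scene view agrees with this.

```bash
cat > h.py <<'E'
from bench import *
import numpy as np, cv2, time
from scipy.optimize import least_squares
from scipy.spatial.transform import Rotation as Ro
def quat(q): return Ro.from_quat([q[1],q[2],q[3],q[0]])
def cam(name):
    """K,R,t world->camera now"""
    c=get_calibration(name);K=c["camera_matrix"]
    if name!="wrist": return K,c["R"],c["t"]
    o=get_obs();T=np.eye(4);T[:3,:3]=quat(o["eef_rot"]).as_matrix();T[:3,3]=o["eef_pos"]
    W=np.linalg.inv(T@c["mount"]);return K,W[:3,:3],W[:3,3]
def proj(C,X):
    K,R,t=C;p=(np.atleast_2d(X)@R.T+t)@K.T;return p[:,:2]/p[:,2:]
def back(C,uv,z):
    K,R,t=C;d=R.T@np.linalg.inv(K)@np.array([*uv,1.]);o=-R.T@t;return o+d*(z-o[2])/d[2]
def tri(obs):
    """least-squares point from [(C,uv),...]"""
    A=[];b=[]
    for (K,R,t),uv in obs:
        P=K@np.c_[R,t]
        for i in(0,1): r=P[i]-uv[i]*P[2];A.append(r[:3]);b.append(-r[3])
    return np.linalg.lstsq(np.array(A),np.array(b),rcond=None)[0]
def shot(name,tag):
    C=cam(name);im=camera(name);cv2.imwrite(f"pics/{tag}.png",im);np.savez(f"pics/{tag}.npz",K=C[0],R=C[1],t=C[2]);return C,im
def load(tag):
    d=np.load(f"pics/{tag}.npz");return (d["K"],d["R"],d["t"]),cv2.imread(f"pics/{tag}.png")
def pose():
    o=get_obs();R=quat(o["eef_rot"]).as_matrix()
    return o,R
def move(xyz,yaw=None,o=None):
    """units for arm_command to reach xyz with the tool's y (closing) axis along world angle yaw, pointing down"""
    o,R=pose();d=R.T@(np.array(xyz)-o["eef_pos"])/.25
    best=None
    for y in ([yaw,yaw+np.pi] if yaw is not None else [None]):
        if y is None: rv=np.zeros(3);break
        yy=np.array([np.cos(y),np.sin(y),0]);zz=np.array([0,0,-1.]);Rg=np.c_[np.cross(yy,zz),yy,zz]
        v=Ro.from_matrix(R.T@Rg).as_rotvec()/np.radians(30)
        print("  turn option",v.round(4), "q6",round(o["q"][5],3))
    print("  dp",d.round(4),"pos",np.array(o["eef_pos"]).round(4),"t",round(o["time_s"],2),"F",np.array(o["wrist_force"]).round(1),"open",round(o["opening"],3))
E
python3 - <<'E'
from h import *
C=cam("top");S=cam("scene")
for n,u,v,z,s in [("lbook",131,215,.014,(376,144)),("lboard",351,170,.012,(240,264)),("sboard",234,177,.012,(330,202)),("sbook",461,207,.012,(117,295)),("rw",148,284,.06,(326,110)),("bw",414,298,.06,(126,196)),("jar",339,253,.07,(206,184)),("spool",253,265,.05,(265,152)),("f1",246,115,.005,None),("f2",302,117,.005,None)]:
    print(n,back(C,(u,v),z).round(3), tri([(C,(u,v)),(S,s)]).round(3) if s else "")
E
```

```text
lbook [0.552 0.344 0.014] [0.554 0.348 0.004]
lboard [ 0.655 -0.141  0.012] [ 0.658 -0.142  0.002]
sboard [0.638 0.119 0.012] [0.64  0.12  0.007]
sbook [ 0.573 -0.38   0.012] [ 0.575 -0.382  0.003]
rw [0.404 0.284 0.06 ] [0.406 0.292 0.047]
bw [ 0.379 -0.258  0.06 ] [ 0.378 -0.263  0.045]
jar [ 0.468 -0.107  0.07 ] [ 0.469 -0.107  0.064]
spool [0.444 0.07  0.05 ] [0.444 0.071 0.045]
f1 [0.785 0.096 0.005] 
f2 [ 0.78  -0.032  0.005]
```

View pics/wrist0.png

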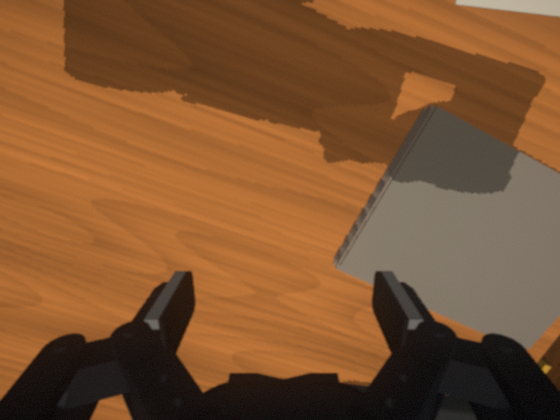

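The wrist view shows only a grey slab right of the fingers, not part of the job. I'll move to a view over the right half of the bench.

```bash
python3 -c "
from h import *
move([.42,-.36,.27],np.radians(-77))"
```

```text
turn option [-0.0025 -0.0003  0.2347] q6 -0.206
  turn option [ 5.0000e-04 -3.8000e-03 -5.7653e+00] q6 -0.206
  dp [ 1.0844 -0.3701 -0.1569] pos [ 0.197  -0.5398  0.2306] t 0.15 F [-0.2 -0.7  0.4] open 1.002
```

Request:
{"op": "arm_command", "data": {"dp": [[0.25, -0.1, -0.04], [0.5, -0.19, -0.08], [0.75, -0.28, -0.12], [1.0, -0.37, -0.157], [1.0, -0.37, -0.157]], "turn": [[0, 0, 0.06], [0, 0, 0.12], [0, 0, 0.18], [0, 0, 0.235], [0, 0, 0.235]], "jaw": [1, 1, 1, 1, 1]}}

```text
time_s: 0.78
eef_pos: [0.4025, -0.3653, 0.2711]
eef_rot: [0.0, 0.993, 0.115, 0.0]
wrist_force: [-0.1, 0.1, 1.1]
opening: 0.997
grasp_force: 0.0
```

```bash
python3 -c "
from h import *
shot('wrist','w1')
move([.65,-.142,.2],np.radians(-77))"
```

```text
turn option [ 0.0003 -0.0027  0.0074] q6 0.385
  turn option [ 4.2000e-03  4.0000e-04 -5.9926e+00] q6 0.385
  dp [ 1.1654 -0.6422  0.2861] pos [ 0.403  -0.365   0.2711] t 0.82 F [0.2 1.9 0.1] open 1.0
```

View pics/w1.png

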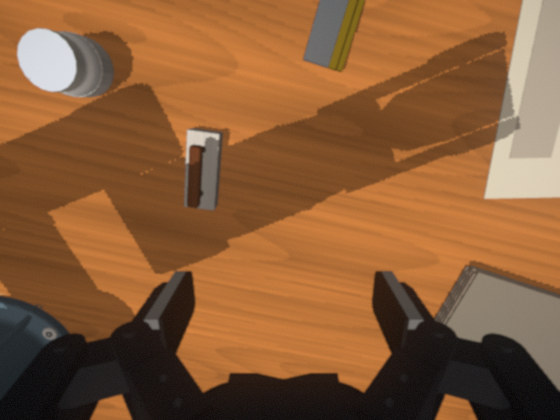

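Wrist view 1: bar weight top corners are near (187,129), (221,130), (216,209), (186,208). Jar lid is at (48,61), and the small book's near end is at (305–345,65). Next I'll look at the large board.

Request:
{"op": "arm_command", "data": {"dp": [[0.12, -0.15, 0.05], [0.24, -0.3, 0.1], [0.36, -0.45, 0.15], [0.48, -0.6, 0.2], [0.48, -0.6, 0.2]], "turn": [[0, 0, 0], [0, 0, 0], [0, 0, 0], [0, 0, 0], [0, 0, 0]], "jaw": [1, 1, 1, 1, 1]}}

```text
time_s: 1.45
eef_pos: [0.483, -0.1925, 0.2189]
eef_rot: [-0.001, 0.993, 0.115, -0.001]
wrist_force: [0.5, -0.5, 0.1]
opening: 0.998
grasp_force: 0.0
```

```bash
python3 -c "
from h import *
C,im=shot('wrist','w2')
print(proj(C,[[.655,-.141,.012],[.573,-.38,.012],[.638,.119,.012]]))
move([.65,-.142,.2],np.radians(-77))"
```

```text
[[272.82625012  -4.92027082]
 [469.81015013 138.72483047]
 [ -9.77895422 -59.81675258]]
  turn option [-0.0017  0.0032  0.0034] q6 0.732
  turn option [-5.0000e-03 -2.6000e-03 -5.9966e+00] q6 0.732
  dp [ 0.6983 -0.0518  0.0774] pos [ 0.4829 -0.1942  0.2196] t 1.5 F [ 0.4 -0.9  0. ] open 1.0
```

View pics/w2.png

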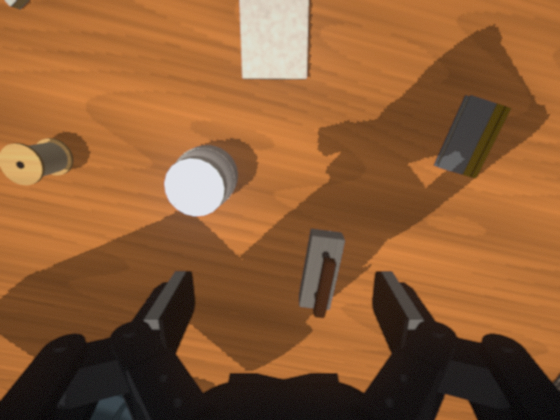

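Wrist view 2: small book is whole with corners near (465,96), (508,105), (476,177), (436,166). Bar weight is at (322,270), jar lid at (195,187), and the board's near edge is at row 78. I'll go on until the board is in full view.

Request:
{"op": "arm_command", "data": {"dp": [[0.15, 0, 0], [0.3, 0, 0], [0.4, 0, 0], [0.4, 0, 0]], "turn": [[0, 0, 0], [0, 0, 0], [0, 0, 0], [0, 0, 0]], "jaw": [1, 1, 1, 1]}}

```text
time_s: 2.0
eef_pos: [0.5813, -0.1739, 0.2204]
eef_rot: [0.0, 0.994, 0.113, -0.0]
wrist_force: [-0.5, -0.9, 0.2]
opening: 1.001
grasp_force: 0.0
```

```bash
cat >> h.py <<'E'
def mask(im,kind):
    h,s,v=[a.astype(int) for a in cv2.split(cv2.cvtColor(im,cv2.COLOR_BGR2HSV))]
    if kind=="white": m=(s<90)&(v>110)
    else: m=((s<110)|((h>20)&(h<40)))&(v>15)      # books: grey or olive, against orange wood
    m=cv2.morphologyEx(m.astype(np.uint8)*255,cv2.MORPH_OPEN,np.ones((3,3)))
    return m
def hull(C,p,dims,z0):
    x,y,a=p[:3];L,W,H=dims;c,s=np.cos(a),np.sin(a)
    P=[[x+c*i*L/2-s*j*W/2,y+s*i*L/2+c*j*W/2,z0+k*H] for i in(-1,1) for j in(-1,1) for k in(0,1)]
    return cv2.convexHull(proj(C,P).astype(np.float32))
def fit(views,p0,dims,z0,kind,free_z=False,tag=None):
    """box pose (x,y,yaw[,z0]) from silhouettes in several views [(C,im)]"""
    cs=[]
    for C,im in views:
        m=mask(im,kind);u=hull(C,p0,dims,z0).mean(0)[0]
        ct,_=cv2.findContours(m,cv2.RETR_EXTERNAL,cv2.CHAIN_APPROX_NONE)
        ct=min((c for c in ct if cv2.contourArea(c)>150),key=lambda c:abs(cv2.pointPolygonTest(c,(float(u[0]),float(u[1])),True)) if cv2.pointPolygonTest(c,(float(u[0]),float(u[1])),False)<0 else -1)
        q=ct[:,0,:].astype(np.float32);hh,ww=im.shape[:2]
        q=q[(q[:,0]>2)&(q[:,0]<ww-3)&(q[:,1]>2)&(q[:,1]<hh-3)];cs.append(q)
    def res(p):
        r=[]
        for (C,im),q in zip(views,cs):
            g=hull(C,p,dims,p[3] if free_z else z0)
            r+=[cv2.pointPolygonTest(g,(float(a),float(b)),True)-.5 for a,b in q]
        return np.array(r)
    s=least_squares(res,list(p0)+([z0] if free_z else []),loss="soft_l1",x_scale=[.01,.01,.1]+([.01] if free_z else []),diff_step=1e-4)
    r=res(s.x);print(tag,"x y yaw",s.x[:2].round(4),np.degrees(s.x[2]).round(2),"z",s.x[3:].round(4),"rms px",np.sqrt(np.mean(r**2)).round(2),"med|r|",np.median(abs(r)).round(2),len(r))
    return s.x
LB=(.14,.058,.014);SB=(.08,.048,.012);LP=(.15,.066,.012);SP=(.09,.056,.012)
E
python3 - <<'E'
from h import *
shot('wrist','w3'); w1,w2,w3,tp,sc=load('w1'),load('w2'),load('w3'),(cam('top'),cv2.imread('pics/top0.png')),(cam('scene'),cv2.imread('pics/scene0.png'))
r=np.radians
for fz in(0,1):
    fit([w3,tp,sc],[.655,-.141,r(13)],LP,0,"white",fz,"lboard")
    fit([tp,sc],[.64,.12,r(47)],SP,0,"white",fz,"sboard")
    fit([w2,tp],[.573,-.38,r(0)],SB,0,"book",fz,"sbook")
    fit([tp,sc],[.552,.344,r(27)],LB,0,"book",fz,"lbook")
fit([w3],[.655,-.141,r(13)],LP,0,"white",0,"lboard w");fit([w2],[.573,-.38,r(0)],SB,0,"book",0,"sbook w")
fit([tp],[.655,-.141,r(13)],LP,0,"white",0,"lboard t");fit([tp],[.573,-.38,r(0)],SB,0,"book",0,"sbook t")
E
```

```text
lboard x y yaw [ 0.657  -0.1414] 13.05 z [] rms px 0.49 med|r| 0.31 752
sboard x y yaw [0.6387 0.1209] 49.9 z [] rms px 0.64 med|r| 0.36 210
sbook x y yaw [ 0.5749 -0.3819] 0.0 z [] rms px 2.46 med|r| 0.96 388
lbook x y yaw [0.5523 0.3464] 30.78 z [] rms px 3.08 med|r| 0.55 278
lboard x y yaw [ 0.657  -0.1415] 13.05 z [0.0018] rms px 0.42 med|r| 0.33 752
sboard x y yaw [0.6387 0.1204] 49.81 z [0.002] rms px 0.58 med|r| 0.38 210
sbook x y yaw [ 0.5747 -0.3816] 0.04 z [0.0005] rms px 2.48 med|r| 0.98 388
lbook x y yaw [0.5523 0.3465] 30.79 z [-0.0003] rms px 3.1 med|r| 0.55 278
lboard w x y yaw [ 0.6571 -0.1414] 13.06 z [] rms px 0.56 med|r| 0.41 420
sbook w x y yaw [ 0.5746 -0.3817] 0.0 z [] rms px 2.85 med|r| 1.56 276
lboard t x y yaw [ 0.6572 -0.1416] 13.0 z [] rms px 0.3 med|r| 0.24 183
sbook t x y yaw [ 0.5739 -0.3818] -0.0 z [] rms px 0.6 med|r| 0.37 112
```

View pics/w3.png

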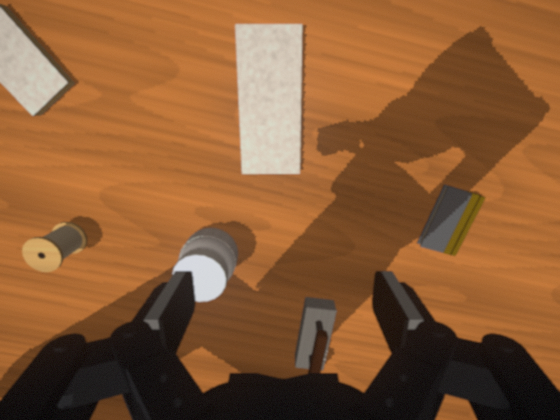

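Wrist view 3 shows the large board at about (237,24)–(302,173). The fits agree within 1 px: board at (0.657, −0.1415), yaw 13.05°, with its underside measured at about 0–2 mm, as it must be. Next I'll move over the board and view it once from closer.

```bash
python3 -c "
from h import *
move([.657,-.1415,.05],np.radians(13.05-90))"
```

```text
turn option [ 0.0003  0.0018 -0.0041] q6 0.859
  turn option [ 2.8000e-03 -5.0000e-04  5.9959e+00] q6 0.859
  dp [ 0.3281 -0.0575  0.6807] pos [ 0.5804 -0.1738  0.2203] t 2.05 F [-0.2  0.9 -0.3] open 1.001
```

Request:
{"op": "arm_command", "data": {"dp": [[0.164, -0.029, 0.2], [0.328, -0.0575, 0.4], [0.328, -0.0575, 0.6], [0.328, -0.0575, 0.68], [0.328, -0.0575, 0.68]], "turn": [[0, 0, 0], [0, 0, 0], [0, 0, 0], [0, 0, 0], [0, 0, 0]], "jaw": [1, 1, 1, 1, 1]}}

```text
time_s: 2.68
eef_pos: [0.6558, -0.1404, 0.0496]
eef_rot: [-0.001, 0.994, 0.113, -0.001]
wrist_force: [0.4, -0.6, 0.5]
opening: 0.997
grasp_force: 0.0
```

```bash
cat >> h.py <<'E'
def pose(n=5):
    os=[]
    for i in range(n): os.append(get_obs());camera("top")
    o=os[-1];o["eef_pos"]=np.mean([x["eef_pos"] for x in os],0)
    q=Ro.concatenate([quat(x["eef_rot"]) for x in os]).mean();return o,q.as_matrix()
E
python3 -c "
from h import *
C,im=shot('wrist','w4')
fit([(C,im)],[.657,-.1415,np.radians(13.05)],LP,0,'white',0,'lboard')
move([.657,-.1415,-.003],np.radians(13.05-90))"
```

```text
lboard x y yaw [ 0.6571 -0.1411] 12.98 z [] rms px 0.5 med|r| 0.31 651
  turn option [ 0.0042 -0.0056 -0.0035] q6 0.959
  turn option [-0.0088 -0.0066  5.9964] q6 0.959
  dp [-0.0076  0.0005  0.2248] pos [ 0.6586 -0.1409  0.0532] t 2.92 F [-0.3  0.   0.3] open 1.003
```

View pics/w4.png

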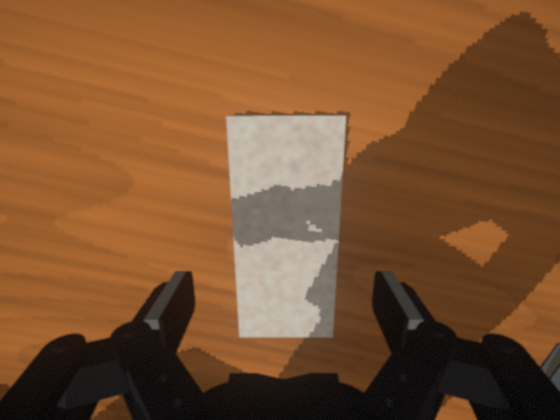

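The board lies between the open fingers, at columns 228–347 and rows 115–338. The readings seem noisy, so I'll quantify that.

```bash
python3 -c "
from h import *
P=[]
for i in range(10): P.append(np.r_[get_obs()['eef_pos'],np.degrees(quat(get_obs()['eef_rot']).as_euler('xyz'))]);camera('top')
P=np.array(P);print(P.round(4));print(P.mean(0).round(4),P.std(0).round(4))"
```

```text
[[ 6.588000e-01 -1.403000e-01  5.310000e-02  1.798719e+02 -1.788000e-01
   1.297940e+01]
 [ 6.586000e-01 -1.401000e-01  5.260000e-02  1.798972e+02 -1.447000e-01
   1.298450e+01]
 [ 6.583000e-01 -1.399000e-01  5.210000e-02  1.799231e+02 -1.080000e-01
   1.299220e+01]
 [ 6.581000e-01 -1.398000e-01  5.170000e-02  1.799464e+02 -7.700000e-02
   1.299490e+01]
 [ 6.578000e-01 -1.396000e-01  5.130000e-02  1.799668e+02 -4.710000e-02
   1.299740e+01]
 [ 6.577000e-01 -1.396000e-01  5.100000e-02  1.799785e+02 -3.020000e-02
   1.299890e+01]
 [ 6.576000e-01 -1.395000e-01  5.080000e-02  1.799897e+02 -1.380000e-02
   1.299750e+01]
 [ 6.575000e-01 -1.395000e-01  5.060000e-02  1.799994e+02 -5.000000e-04
   1.299790e+01]
 [ 6.575000e-01 -1.395000e-01  5.050000e-02 -1.799931e+02  7.400000e-03
   1.299870e+01]
 [ 6.575000e-01 -1.394000e-01  5.040000e-02 -1.799936e+02  1.040000e-02
   1.299990e+01]]
[ 6.579000e-01 -1.397000e-01  5.140000e-02  1.079587e+02 -5.820000e-02
  1.299410e+01] [4.00000e-04 3.00000e-04 9.00000e-04 1.43976e+02 6.33000e-02 6.50000e-03]
```

It is settling motion, not noise. From now on I'll wait before measuring.

```bash
cat >> h.py <<'E'
def pose():
    o=get_obs();return o,quat(o["eef_rot"]).as_matrix()
E
python3 -c "
from h import *
C,im=shot('wrist','w5')
p=fit([(C,im)],[.657,-.1415,np.radians(13.05)],LP,0,'white',0,'lboard')
move([p[0],p[1],-.003],p[2]-np.pi/2)"
```

```text
lboard x y yaw [ 0.6571 -0.1411] 12.96 z [] rms px 0.48 med|r| 0.38 645
  turn option [-0.0003  0.0005  0.001 ] q6 0.959
  turn option [-8.000e-04 -5.000e-04 -5.999e+00] q6 0.959
  dp [-0.0027  0.0061  0.2136] pos [ 0.6575 -0.1395  0.0504] t 3.52 F [-0.4 -0.1 -1.1] open 0.999
```

Request:
{"op": "arm_command", "data": {"dp": [[-0.003, 0.006, 0.06], [-0.003, 0.006, 0.11], [-0.003, 0.006, 0.16], [-0.003, 0.006, 0.2], [-0.003, 0.006, 0.214]], "turn": [[0, 0, 0], [0, 0, 0], [0, 0, 0], [0, 0, 0], [0, 0, 0]], "jaw": [1, 1, 1, 1, 1]}}

```text
time_s: 4.15
eef_pos: [0.6565, -0.1409, -0.0043]
eef_rot: [-0.0, 0.994, 0.113, -0.001]
wrist_force: [-0.5, 0.5, 0.7]
opening: 1.004
grasp_force: 0.0
```

Request:
{"op": "arm_command", "data": {"dp": [[0, 0, 0], [0, 0, 0], [0, 0, 0], [0, 0, 0], [0, 0, 0]], "turn": [[0, 0, 0], [0, 0, 0], [0, 0, 0], [0, 0, 0], [0, 0, 0]], "jaw": [1, 1, 0.9, 0.85, 0.8]}}

```text
time_s: 4.78
eef_pos: [0.6572, -0.1412, -0.0028]
eef_rot: [0.0, 0.994, 0.113, 0.0]
wrist_force: [-0.5, 0.0, 0.2]
opening: 0.8
grasp_force: 0.0
```

```bash
python3 -c "
from h import *
C,im=shot('wrist','w6')
p=fit([(C,im)],[.657,-.1415,np.radians(13.05)],LP,0,'white',0,'lboard')
move([p[0],p[1],-.003],p[2]-np.pi/2)"
```

```text
lboard x y yaw [ 0.657  -0.1409] 12.89 z [] rms px 10.01 med|r| 0.57 816
  turn option [ 0.0001 -0.0002  0.0035] q6 0.956
  turn option [ 4.0000e-04  2.0000e-04 -5.9965e+00] q6 0.956
  dp [-0.0005 -0.0013  0.0006] pos [ 0.6572 -0.1412 -0.0029] t 4.83 F [ 0.8  0.8 -0.9] open 0.798
```

View pics/w6.png

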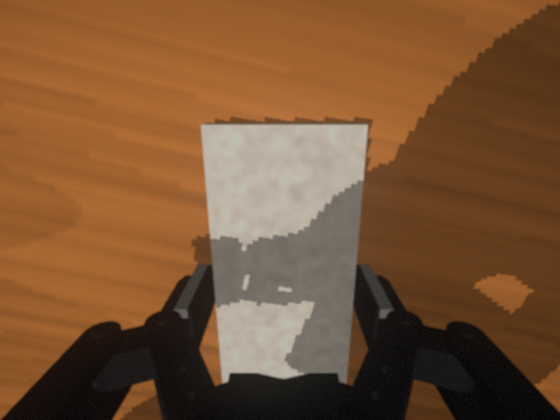

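The fingers stand about 1 mm either side of the board near its middle. I'll close and lift.

Request:
{"op": "arm_command", "data": {"dp": [[0, 0, 0], [0, 0, 0], [0, 0, 0], [0, 0, 0], [0, 0, -0.02]], "turn": [[0, 0, 0], [0, 0, 0], [0, 0, 0], [0, 0, 0], [0, 0, 0]], "jaw": [0.75, 0.7, 0.5, 0.4, 0.4]}}

```text
time_s: 5.45
eef_pos: [0.6566, -0.1409, 0.0015]
eef_rot: [-0.0, 0.994, 0.113, -0.001]
wrist_force: [-0.7, 0.2, -0.5]
opening: 0.751
grasp_force: 65.9
```

Request:
{"op": "arm_command", "data": {"dp": [[0, 0, -0.08], [0, 0, -0.2], [0, 0, -0.35], [0, 0, -0.5], [0, 0, -0.6]], "turn": [[0, 0, 0], [0, 0, 0], [0, 0, 0], [0, 0, 0], [0, 0, 0]], "jaw": [0.4, 0.4, 0.4, 0.4, 0.4]}}

```text
time_s: 6.08
eef_pos: [0.6581, -0.1415, 0.1558]
eef_rot: [0.001, 0.994, 0.113, 0.002]
wrist_force: [-0.8, 0.0, 0.5]
opening: 0.752
grasp_force: 66.0
```

```bash
python3 -c "
from h import *
C,im=shot('wrist','w7');o=get_obs();print(o['opening'],o['grasp_force'])
yaw=np.radians(30.8);d=np.array([np.cos(yaw),np.sin(yaw)])
print(np.array([.5523,.3464])-.15*d)
move([*(np.array([.5523,.3464])-.15*d),.16],yaw-np.pi/2)"
```

```text
0.749254404420136 66.05513334274292
[0.42345602 0.26959357]
  turn option [ 0.0113 -0.0116 -0.5932] q6 0.956
  turn option [-0.0166 -0.0162  5.4067] q6 0.956
  dp [-0.5502 -1.8171 -0.0153] pos [ 0.6597 -0.1421  0.1594] t 6.12 F [ 1.9 -0.3  2.1] open 0.749
```

Request:
{"op": "arm_command", "data": {"dp": [[-0.04, -0.15, 0], [-0.09, -0.35, 0], [-0.15, -0.57, 0], [-0.21, -0.8, 0], [-0.27, -1.0, 0]], "turn": [[0, 0, -0.1], [0, 0, -0.22], [0, 0, -0.34], [0, 0, -0.47], [0, 0, -0.593]], "jaw": [0.4, 0.4, 0.4, 0.4, 0.4]}}

```text
time_s: 6.75
eef_pos: [0.5339, 0.089, 0.1523]
eef_rot: [-0.0, 0.964, 0.267, 0.0]
wrist_force: [0.8, -0.8, -0.7]
opening: 0.745
grasp_force: 66.1
```

Request:
{"op": "arm_command", "data": {"dp": [[-0.002, -0.2, 0], [-0.004, -0.4, 0], [-0.006, -0.6, 0], [-0.009, -0.77, 0], [-0.009, -0.856, 0]], "turn": [[0, 0, 0], [0, 0, 0], [0, 0, 0], [0, 0, 0], [0, 0, 0]], "jaw": [0.4, 0.4, 0.4, 0.4, 0.4]}}

```text
time_s: 7.38
eef_pos: [0.4221, 0.2716, 0.1523]
eef_rot: [-0.0, 0.964, 0.266, 0.0]
wrist_force: [0.3, -0.2, -0.1]
opening: 0.751
grasp_force: 66.1
```

Request:
{"op": "arm_command", "data": {"dp": [[0, 0, 0], [0, 0, 0], [0, 0, 0], [0, 0, 0], [0, 0, 0]], "turn": [[0, 0, 0], [0, 0, 0], [0, 0, 0], [0, 0, 0], [0, 0, 0]], "jaw": [0.4, 0.4, 0.4, 0.4, 0.4]}}

```text
time_s: 8.0
eef_pos: [0.424, 0.2695, 0.152]
eef_rot: [0.0, 0.964, 0.265, -0.0]
wrist_force: [-0.1, 0.1, -0.6]
opening: 0.752
grasp_force: 66.1
```

```bash
python3 -c "
from h import *
C,im=shot('wrist','w8')
p=fit([(C,im)],[.5523,.3464,np.radians(30.8)],LB,0,'book',0,'lbook')
m=mask(im,'book');g=hull(C,p,LB,0).astype(int)
v=im.copy();cv2.polylines(v,[g],1,(0,0,255),1);v=np.hstack([v,cv2.cvtColor(m,8)]);cv2.imwrite('pics/w8v.png',cv2.resize(v,(800,300)))
move([*p[:2],.05],p[2]-np.pi/2)"
```

```text
lbook x y yaw [0.5531 0.3458] 30.91 z [] rms px 0.56 med|r| 0.44 270
  turn option [-0.0001  0.0002 -0.0055] q6 1.364
  turn option [4.0000e-04 1.0000e-04 5.9945e+00] q6 1.364
  dp [0.6    0.0023 0.4078] pos [0.4239 0.2696 0.152 ] t 8.05 F [ 0.4 -0.2 -1.7] open 0.75
```

View pics/w8v.png

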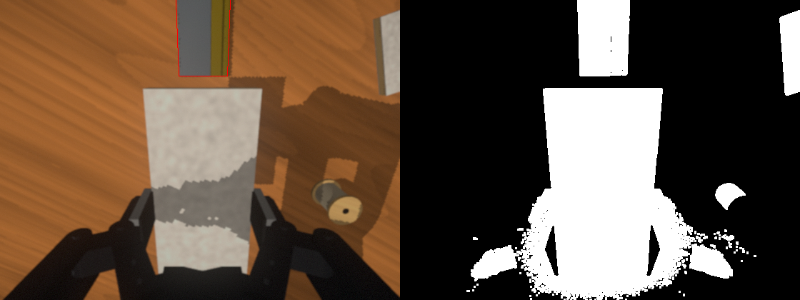

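The fit outline (red) hugs the book's visible end and sides. It gives (0.553, 0.346), yaw 30.9°, which agrees with the top and scene fits. I'll go above it and then lower.

Request:
{"op": "arm_command", "data": {"dp": [[0.15, 0, 0], [0.33, 0, 0.05], [0.48, 0.001, 0.15], [0.57, 0.002, 0.3], [0.6, 0.002, 0.408]], "turn": [[0, 0, 0], [0, 0, 0], [0, 0, 0], [0, 0, -0.003], [0, 0, -0.004]], "jaw": [0.4, 0.4, 0.4, 0.4, 0.4]}}

```text
time_s: 8.68
eef_pos: [0.5534, 0.3464, 0.0479]
eef_rot: [0.0, 0.964, 0.266, -0.001]
wrist_force: [-1.0, -0.7, -0.6]
opening: 0.749
grasp_force: 66.1
```

Request:
{"op": "arm_command", "data": {"dp": [[0, 0, 0], [0, 0, 0], [0, 0, 0], [0, 0, 0], [0, 0, 0]], "turn": [[0, 0, 0], [0, 0, 0], [0, 0, 0], [0, 0, 0], [0, 0, 0]], "jaw": [0.4, 0.4, 0.4, 0.4, 0.4]}}

```text
time_s: 9.3
eef_pos: [0.5531, 0.3464, 0.0509]
eef_rot: [-0.0, 0.964, 0.266, 0.001]
wrist_force: [-0.6, 1.3, -0.5]
opening: 0.748
grasp_force: 66.3
```

```bash
python3 -c "
from h import *
C,im=shot('wrist','w9')
p=fit([(C,im)],[.5529,.346,np.radians(30.85)],LP,.053,'white',0,'board in hand')
move([.5529,.346,.0115],np.radians(30.85-90))"
```

```text
board in hand x y yaw [0.5529 0.347 ] 30.88 z [] rms px 9.68 med|r| 0.64 817
  turn option [ 0.0002 -0.0016  0.0018] q6 1.409
  turn option [ 2.5000e-03  4.0000e-04 -5.9982e+00] q6 1.409
  dp [-0.0013  0.0009  0.1566] pos [0.553  0.3464 0.0507] t 9.35 F [-0.3  0.  -1.3] open 0.748
```

View pics/w9.png

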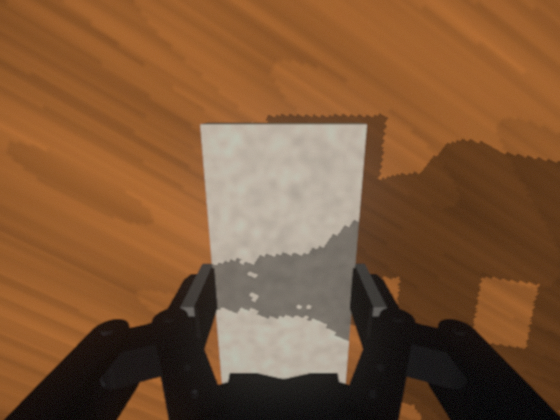

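The board in hand sits over the book with the book fully hidden. I'll lower it slowly.

Request:
{"op": "arm_command", "data": {"dp": [[-0.001, 0.001, 0.04], [-0.001, 0.001, 0.08], [-0.001, 0.001, 0.115], [-0.001, 0.001, 0.14], [-0.001, 0.001, 0.15]], "turn": [[0, 0, 0], [0, 0, 0], [0, 0, 0], [0, 0, 0], [0, 0, 0]], "jaw": [0.4, 0.4, 0.4, 0.4, 0.4]}}

```text
time_s: 9.98
eef_pos: [0.5524, 0.3458, 0.0118]
eef_rot: [0.0, 0.964, 0.266, -0.001]
wrist_force: [-4.4, -1.9, 13.0]
opening: 0.748
grasp_force: 68.0
```

Request:
{"op": "arm_command", "data": {"dp": [[0, 0, 0.002], [0, 0, 0.004], [0, 0, 0.006], [0, 0, 0.008], [0, 0, 0.008]], "turn": [[0, 0, 0], [0, 0, 0], [0, 0, 0], [0, 0, 0], [0, 0, 0]], "jaw": [0.4, 0.4, 0.4, 0.4, 0.4]}}

```text
time_s: 10.6
eef_pos: [0.5531, 0.3461, 0.0118]
eef_rot: [0.0, 0.964, 0.266, 0.0]
wrist_force: [-2.9, -1.6, 7.4]
opening: 0.75
grasp_force: 67.2
```

```bash
python3 -c "
from h import *
move([.5529,.346,.011],np.radians(30.85-90))"
```

```text
turn option [ 0.0004 -0.0013  0.0019] q6 1.409
  turn option [ 2.0000e-03  6.0000e-04 -5.9981e+00] q6 1.409
  dp [-0.0009 -0.0001  0.003 ] pos [0.5531 0.3461 0.0118] t 10.6 F [-2.9 -1.6  7.4] open 0.75
```

The board is in contact with about 7 N. I'll open the gripper and rise.

Request:
{"op": "arm_command", "data": {"dp": [[0, 0, 0], [0, 0, 0], [0, 0, 0], [0, 0, 0], [0, 0, 0]], "turn": [[0, 0, 0], [0, 0, 0], [0, 0, 0], [0, 0, 0], [0, 0, 0]], "jaw": [0.78, 0.85, 1, 1, 1]}}

```text
time_s: 11.22
eef_pos: [0.5527, 0.3459, 0.0105]
eef_rot: [0.0, 0.964, 0.266, -0.0]
wrist_force: [0.4, 0.5, 0.4]
opening: 1.003
grasp_force: 0.0
```

Request:
{"op": "arm_command", "data": {"dp": [[-0.0, 0, -0.04], [0, 0, -0.15], [0, 0, -0.35], [-0.15, 0, -0.6], [-0.3, 0, -0.75]], "turn": [[0, 0, 0], [0, 0, 0], [0, 0, 0], [0, 0, 0], [0, 0, 0]], "jaw": [1, 1, 1, 1, 1]}}

```text
time_s: 11.85
eef_pos: [0.4891, 0.3075, 0.2006]
eef_rot: [-0.0, 0.964, 0.266, 0.002]
wrist_force: [0.2, -0.3, 0.9]
opening: 0.998
grasp_force: 0.0
```

Request:
{"op": "arm_command", "data": {"dp": [[0, 0, 0], [0, 0, 0], [0, 0, 0], [0, 0, 0], [0, 0, 0]], "turn": [[0, 0, 0], [0, 0, 0], [0, 0, 0], [0, 0, 0], [0, 0, 0]], "jaw": [1, 1, 1, 1, 1]}}

```text
time_s: 12.48
eef_pos: [0.4887, 0.3076, 0.1964]
eef_rot: [0.0, 0.964, 0.266, -0.001]
wrist_force: [-0.6, 0.0, -0.3]
opening: 0.999
grasp_force: 0.0
```

```bash
python3 -c "
from h import *
C,im=shot('wrist','w10');T=shot('top','t10')
for V,t in(((C,im),'w'),(T,'t')): fit([V],[.5529,.346,np.radians(30.85)],LP,.014,'white',0,'placed '+t)
p=fit([(C,im)],[.6387,.1207,np.radians(49.85)],SP,0,'white',0,'sboard')
cv2.imwrite('pics/w10v.png',np.hstack([im,cv2.resize(T[1][150:270,60:180],(420,420),interpolation=2)])[:,:800])
move([.6387,.1207,.15],np.radians(49.85-90))"
```

```text
placed w x y yaw [0.5532 0.3465] 30.9 z [] rms px 0.61 med|r| 0.5 465
placed t x y yaw [0.5526 0.3476] 30.73 z [] rms px 5.19 med|r| 0.4 220
sboard x y yaw [0.6399 0.1185] 49.71 z [] rms px 3.11 med|r| 1.65 271
  turn option [-0.0007  0.002  -0.6317] q6 1.388
  turn option [2.8000e-03 1.0000e-03 5.3683e+00] q6 1.388
  dp [0.1309 0.9496 0.1873] pos [0.4888 0.3076 0.1969] t 12.57 F [-0.2 -0.5  0.8] open 1.0
```

View pics/w10v.png

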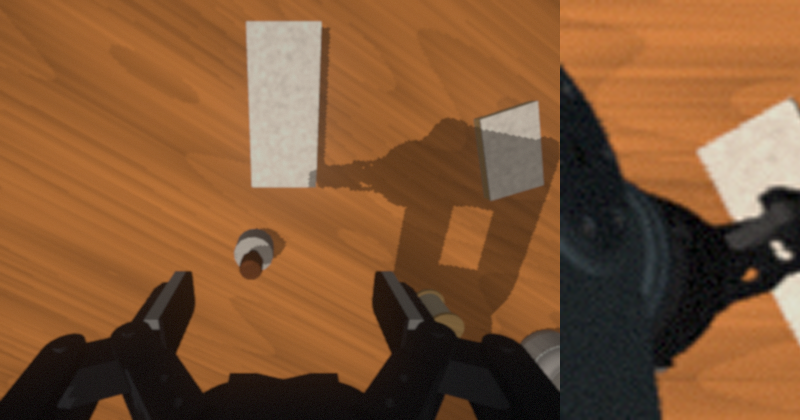

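Large board placed: it fits at (0.5532, 0.3465), yaw 30.9°, centred within 1 mm and nearly square on the book. Next the small board.

Request:
{"op": "arm_command", "data": {"dp": [[0.03, 0.19, 0], [0.06, 0.38, 0], [0.09, 0.57, 0.1], [0.12, 0.76, 0.2], [0.131, 0.95, 0.3]], "turn": [[0, 0, -0.13], [0, 0, -0.26], [0, 0, -0.38], [0, 0, -0.51], [0, 0, -0.63]], "jaw": [1, 1, 1, 1, 1]}}

```text
time_s: 13.2
eef_pos: [0.64, 0.1195, 0.1217]
eef_rot: [0.0, 0.907, 0.422, 0.0]
wrist_force: [-0.2, 0.4, -1.1]
opening: 0.998
grasp_force: 0.0
```

Request:
{"op": "arm_command", "data": {"dp": [[0, 0, 0.08], [0, 0, 0.15], [0, 0, 0.168], [0, 0, 0.168], [0, 0, 0.168]], "turn": [[0, 0, 0], [0, 0, 0], [0, 0, 0], [0, 0, 0], [0, 0, 0]], "jaw": [1, 1, 1, 1, 1]}}

```text
time_s: 13.82
eef_pos: [0.6394, 0.1215, 0.0818]
eef_rot: [0.0, 0.907, 0.422, 0.001]
wrist_force: [-0.0, -0.3, 0.3]
opening: 0.999
grasp_force: 0.0
```

Request:
{"op": "arm_command", "data": {"dp": [[0, 0, 0], [0, 0, 0], [0, 0, 0], [0, 0, 0], [0, 0, 0]], "turn": [[0, 0, 0], [0, 0, 0], [0, 0, 0], [0, 0, 0], [0, 0, 0]], "jaw": [1, 1, 1, 1, 1]}}

```text
time_s: 14.45
eef_pos: [0.6388, 0.1206, 0.0805]
eef_rot: [-0.0, 0.907, 0.421, -0.0]
wrist_force: [0.2, 0.5, 0.1]
opening: 1.001
grasp_force: 0.0
```

```bash
python3 -c "
from h import *
C,im=shot('wrist','w11')
p=fit([(C,im)],[.6387,.1207,np.radians(49.85)],SP,0,'white',0,'sboard')
fit([(C,im)],p,SP,0,'white',1,'sboard')
move([p[0],p[1],-.001],p[2]-np.pi/2)"
```

```text
sboard x y yaw [0.6386 0.1198] 49.37 z [] rms px 0.63 med|r| 0.54 385
sboard x y yaw [0.6386 0.1198] 49.37 z [0.] rms px 0.63 med|r| 0.54 385
  turn option [-0.0001  0.0001  0.0142] q6 0.706
  turn option [-2.0000e-04 -2.0000e-04 -5.9858e+00] q6 0.706
  dp [-0.0031  0.0015  0.3261] pos [0.6389 0.1206 0.0805] t 14.5 F [-0.2 -0.7  0.1] open 1.001
```

Request:
{"op": "arm_command", "data": {"dp": [[-0.003, 0.0015, 0.1], [-0.003, 0.0015, 0.18], [-0.003, 0.0015, 0.25], [-0.003, 0.0015, 0.3], [-0.003, 0.0015, 0.325]], "turn": [[0, 0, 0.014], [0, 0, 0.014], [0, 0, 0.014], [0, 0, 0.014], [0, 0, 0.014]], "jaw": [1, 1, 1, 1, 1]}}

```text
time_s: 15.12
eef_pos: [0.6383, 0.1199, -0.0017]
eef_rot: [-0.0, 0.909, 0.418, -0.001]
wrist_force: [-0.4, -0.4, 0.1]
opening: 0.998
grasp_force: 0.0
```

Request:
{"op": "arm_command", "data": {"dp": [[0, 0, 0], [0, 0, 0], [0, 0, 0], [0, 0, 0], [0, 0, 0]], "turn": [[0, 0, 0], [0, 0, 0], [0, 0, 0], [0, 0, 0], [0, 0, 0]], "jaw": [1, 1, 0.85, 0.75, 0.7]}}

```text
time_s: 15.75
eef_pos: [0.6388, 0.1199, -0.0005]
eef_rot: [0.0, 0.909, 0.418, 0.0]
wrist_force: [-0.4, -0.2, -0.5]
opening: 0.697
grasp_force: 0.0
```

Request:
{"op": "arm_command", "data": {"dp": [[0, 0, 0], [0, 0, 0], [0, 0, 0], [0, 0, 0], [0, 0, 0]], "turn": [[0, 0, 0], [0, 0, 0], [0, 0, 0], [0, 0, 0], [0, 0, 0]], "jaw": [0.65, 0.6, 0.4, 0.3, 0.3]}}

```text
time_s: 16.38
eef_pos: [0.6392, 0.1199, 0.0]
eef_rot: [0.0, 0.909, 0.418, 0.0]
wrist_force: [-1.2, -0.7, 5.2]
opening: 0.636
grasp_force: 63.6
```

Request:
{"op": "arm_command", "data": {"dp": [[0, 0, -0.02], [0, 0, -0.1], [0, 0, -0.25], [0, 0, -0.42], [0, 0, -0.6]], "turn": [[0, 0, 0], [0, 0, 0], [0, 0, 0], [0, 0, 0], [0, 0, 0]], "jaw": [0.3, 0.3, 0.3, 0.3, 0.3]}}

```text
time_s: 17.0
eef_pos: [0.6385, 0.1199, 0.1516]
eef_rot: [0.0, 0.909, 0.418, 0.0]
wrist_force: [0.5, 0.5, -0.5]
opening: 0.633
grasp_force: 63.2
```

```bash
python3 -c "
from h import *
r=np.radians
w2,w3,t10=load('w2'),load('w3'),load('t10')
p=fit([w2,w3,t10],[.5745,-.3817,r(2)],SB,0,'book',0,'sbook all')
for n,v in(('w2',w2),('w3',w3),('t',t10)): fit([v],[.5745,-.3817,r(2)],SB,0,'book',0,n)
move([p[0]-.15,p[1],.15],p[2]-np.pi/2)"
```

```text
sbook all x y yaw [ 0.5741 -0.3821] -4.48 z [] rms px 1.88 med|r| 0.8 586
w2 x y yaw [ 0.574 -0.381] -6.84 z [] rms px 2.28 med|r| 1.36 276
w3 x y yaw [ 0.5741 -0.3831] -3.55 z [] rms px 1.16 med|r| 0.9 198
t x y yaw [ 0.574  -0.3818] -3.17 z [] rms px 0.41 med|r| 0.4 112
  turn option [ 3.0000e-04 -7.0000e-04  1.7955e+00] q6 0.712
  turn option [ 8.0000e-04  3.0000e-04 -4.2045e+00] q6 0.712
  dp [-2.0824  0.6561  0.0062] pos [0.6385 0.1199 0.1516] t 17.0 F [ 0.5  0.5 -0.5] open 0.633
```

Request:
{"op": "arm_command", "data": {"dp": [[-0.2, 0.064, 0], [-0.4, 0.128, 0], [-0.6, 0.192, 0], [-0.8, 0.256, 0], [-1.0, 0.32, 0]], "turn": [[0, 0, 0.18], [0, 0, 0.36], [0, 0, 0.54], [0, 0, 0.72], [0, 0, 0.9]], "jaw": [0.3, 0.3, 0.3, 0.3, 0.3]}}

```text
time_s: 17.62
eef_pos: [0.5361, -0.1235, 0.1507]
eef_rot: [0.001, 0.981, 0.193, 0.001]
wrist_force: [1.0, -0.6, -0.0]
opening: 0.632
grasp_force: 63.2
```

Request:
{"op": "arm_command", "data": {"dp": [[-0.16, 0.16, 0], [-0.32, 0.32, 0], [-0.48, 0.48, 0], [-0.64, 0.65, 0], [-0.79, 0.8, 0]], "turn": [[0, 0, 0.17], [0, 0, 0.34], [0, 0, 0.51], [0, 0, 0.68], [0, 0, 0.853]], "jaw": [0.3, 0.3, 0.3, 0.3, 0.3]}}

```text
time_s: 18.25
eef_pos: [0.4294, -0.3842, 0.1508]
eef_rot: [0.001, 1.0, -0.03, 0.001]
wrist_force: [0.5, 0.2, -0.6]
opening: 0.636
grasp_force: 63.2
```

Request:
{"op": "arm_command", "data": {"dp": [[0, 0, 0], [0, 0, 0], [0, 0, 0], [0, 0, 0], [0, 0, 0]], "turn": [[0, 0, 0], [0, 0, 0], [0, 0, 0], [0, 0, 0], [0, 0, 0]], "jaw": [0.3, 0.3, 0.3, 0.3, 0.3]}}

```text
time_s: 18.88
eef_pos: [0.4306, -0.3814, 0.1494]
eef_rot: [-0.0, 1.0, -0.027, 0.0]
wrist_force: [0.4, 0.8, -0.1]
opening: 0.634
grasp_force: 63.2
```

```bash
python3 -c "
from h import *
r=np.radians
C,im=shot('wrist','w12');t=shot('top','t12')
p=fit([(C,im)],[.574,-.3818,r(-3.2)],SB,0,'book',0,'sbook')
fit([(C,im)],[.574,-.3818,r(2)],SB,0,'book',0,'sbook');fit([t],[.574,-.3818,r(2)],SB,0,'book',0,'sbook t')
m=mask(im,'book');v=im.copy();cv2.polylines(v,[np.round(hull(C,p,SB,0)).astype(int)],1,(0,0,255),1)
v=np.hstack([v,cv2.cvtColor(m,8)]);cv2.imwrite('pics/w12v.png',cv2.resize(v,(800,300),interpolation=3))
move([p[0],p[1],.06],p[2]-np.pi/2)"
```

```text
sbook x y yaw [ 0.575  -0.3829] -2.58 z [] rms px 0.7 med|r| 0.36 206
sbook x y yaw [ 0.575  -0.3829] -2.58 z [] rms px 0.7 med|r| 0.36 206
sbook t x y yaw [ 0.5742 -0.3818] -2.87 z [] rms px 0.49 med|r| 0.42 112
  turn option [-0.0001  0.     -0.0193] q6 0.694
  turn option [0.0000e+00 1.0000e-04 5.9807e+00] q6 0.694
  dp [ 0.5774 -0.0268  0.3573] pos [ 0.4305 -0.3817  0.1493] t 18.98 F [ 1.1  0.4 -0.5] open 0.631
```

View pics/w12v.png

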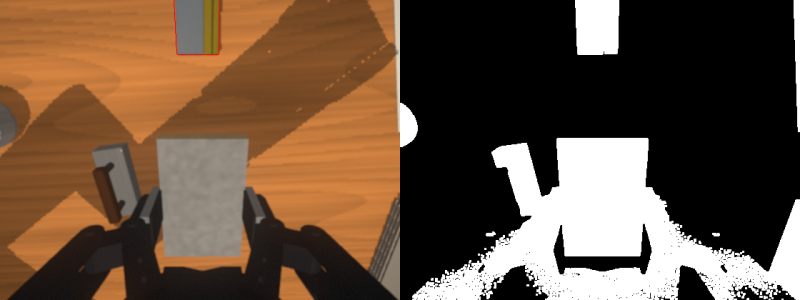

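The red outline matches the visible end of the book. I'll step closer so the whole book is in view.

Request:
{"op": "arm_command", "data": {"dp": [[0.1, -0.02, 0], [0.2, -0.02, 0], [0.2, -0.02, 0], [0.2, -0.02, 0], [0.2, -0.02, 0]], "turn": [[0, 0, 0], [0, 0, 0], [0, 0, 0], [0, 0, 0], [0, 0, 0]], "jaw": [0.3, 0.3, 0.3, 0.3, 0.3]}}

```text
time_s: 19.6
eef_pos: [0.4796, -0.3799, 0.1492]
eef_rot: [-0.0, 1.0, -0.028, -0.0]
wrist_force: [-0.1, -0.4, 0.4]
opening: 0.634
grasp_force: 63.2
```

Request:
{"op": "arm_command", "data": {"dp": [[0, 0, 0], [0, 0, 0], [0, 0, 0], [0, 0, 0]], "turn": [[0, 0, 0], [0, 0, 0], [0, 0, 0], [0, 0, 0]], "jaw": [0.3, 0.3, 0.3, 0.3]}}

```text
time_s: 20.1
eef_pos: [0.4804, -0.38, 0.1493]
eef_rot: [0.0, 1.0, -0.028, 0.0]
wrist_force: [-0.3, -0.7, 0.2]
opening: 0.634
grasp_force: 63.2
```

```bash
python3 -c "
from h import *
r=np.radians
C,im=shot('wrist','w13')
p=fit([(C,im)],[.574,-.3818,r(-3.2)],SB,0,'book',0,'sbook')
fit([(C,im)],p,SB,0,'book',1,'sbook')
b=fit([(C,im)],[.4805,-.3817,r(-2.7)],SP,.15,'white',0,'board in hand')
move([p[0],p[1],.06],p[2]-np.pi/2)"
```

```text
sbook x y yaw [ 0.5743 -0.3828] -3.73 z [] rms px 2.03 med|r| 0.54 340
sbook x y yaw [ 0.5748 -0.3828] -3.56 z [-0.005] rms px 1.82 med|r| 0.39 340
board in hand x y yaw [ 0.4785 -0.3794] -3.24 z [] rms px 2.1 med|r| 0.73 561
  turn option [ 0.0001 -0.0001  0.0173] q6 0.764
  turn option [ 2.0000e-04  1.0000e-04 -5.9827e+00] q6 0.764
  dp [ 0.3758 -0.0098  0.3574] pos [ 0.4804 -0.3799  0.1493] t 20.15 F [0.6 0.8 0.4] open 0.637
```

```bash
sed -i 's/loss="soft_l1"/loss="cauchy",f_scale=.4/' h.py; python3 -c "
from h import *
r=np.radians
V={k:load(k) for k in('w12','w13','t12','w3')}
for k in V: fit([V[k]],[.5745,-.3823,r(-3.1)],SB,0,'book',0,k)
p=fit([V['w12'],V['w13'],V['t12']],[.5745,-.3823,r(-3.1)],SB,0,'book',0,'all')
fit([V['w13']],[.4795,-.38,r(-3)],SP,.1495,'white',0,'hand13');fit([V['w12']],[.4295,-.3817,r(-3)],SP,.1495,'white',0,'hand12')
move([p[0],p[1],.06],p[2]-np.pi/2)"
```

```text
w12 x y yaw [ 0.5747 -0.383 ] -2.67 z [] rms px 0.74 med|r| 0.3 206
w13 x y yaw [ 0.5741 -0.3829] -3.15 z [] rms px 2.16 med|r| 0.53 340
t12 x y yaw [ 0.5738 -0.3816] -3.86 z [] rms px 0.53 med|r| 0.36 112
w3 x y yaw [ 0.574  -0.3822] -3.7 z [] rms px 1.28 med|r| 0.74 198
all x y yaw [ 0.5746 -0.383 ] -2.98 z [] rms px 1.62 med|r| 0.48 658
hand13 x y yaw [ 0.4808 -0.3795] -3.23 z [] rms px 2.84 med|r| 0.39 561
hand12 x y yaw [ 0.4284 -0.3808] -3.09 z [] rms px 1.99 med|r| 0.46 560
  turn option [ 0.0001 -0.0001 -0.0077] q6 0.764
  turn option [-2.0000e-04 -1.0000e-04  5.9923e+00] q6 0.764
  dp [ 0.3769 -0.009   0.3574] pos [ 0.4804 -0.3799  0.1493] t 20.15 F [0.6 0.8 0.4] open 0.637
```

Request:
{"op": "arm_command", "data": {"dp": [[0.1, -0.002, 0], [0.2, -0.004, 0], [0.3, -0.006, 0.1], [0.376, -0.008, 0.2], [0.376, -0.008, 0.357]], "turn": [[0, 0, 0], [0, 0, 0], [0, 0, 0], [0, 0, 0], [0, 0, 0]], "jaw": [0.3, 0.3, 0.3, 0.3, 0.3]}}

```text
time_s: 20.78
eef_pos: [0.5767, -0.3839, 0.0606]
eef_rot: [0.001, 1.0, -0.027, 0.002]
wrist_force: [0.2, -1.0, -0.6]
opening: 0.637
grasp_force: 63.3
```

Request:
{"op": "arm_command", "data": {"dp": [[0, 0, 0], [0, 0, 0], [0, 0, 0], [0, 0, 0], [0, 0, 0]], "turn": [[0, 0, 0], [0, 0, 0], [0, 0, 0], [0, 0, 0], [0, 0, 0]], "jaw": [0.3, 0.3, 0.3, 0.3, 0.3]}}

```text
time_s: 21.4
eef_pos: [0.5746, -0.3835, 0.061]
eef_rot: [0.0, 1.0, -0.028, 0.0]
wrist_force: [-1.4, 0.3, -0.6]
opening: 0.632
grasp_force: 63.4
```

```bash
python3 -c "
from h import *
C,im=shot('wrist','w14')
b=fit([(C,im)],[.5744,-.3828,np.radians(-3.1)],SP,.06,'white',0,'board in hand')
move([.5744,-.3831,.0135],np.radians(-3.1-90))"
```

```text
board in hand x y yaw [ 0.5739 -0.3832] -3.19 z [] rms px 2.18 med|r| 0.83 562
  turn option [ 0.001  -0.0012 -0.0037] q6 0.867
  turn option [-1.8000e-03 -1.6000e-03  5.9963e+00] q6 0.867
  dp [-0.0005 -0.0013  0.1889] pos [ 0.5745 -0.3834  0.0607] t 21.45 F [ 0.2 -0.  -0.5] open 0.633
```

Request:
{"op": "arm_command", "data": {"dp": [[0, -0.001, 0.05], [0, -0.001, 0.1], [0, -0.001, 0.145], [0, -0.001, 0.172], [0, -0.001, 0.186]], "turn": [[0, 0, 0], [0, 0, 0], [0, 0, 0], [0, 0, 0], [0, 0, 0]], "jaw": [0.3, 0.3, 0.3, 0.3, 0.3]}}

```text
time_s: 22.08
eef_pos: [0.5741, -0.3828, 0.0127]
eef_rot: [-0.0, 1.0, -0.028, -0.0]
wrist_force: [0.3, -0.3, 0.0]
opening: 0.632
grasp_force: 63.4
```

Request:
{"op": "arm_command", "data": {"dp": [[0, 0, 0], [0, 0, 0.003], [0, 0, 0.006], [0, 0, 0.006], [0, 0, 0.006]], "turn": [[0, 0, 0], [0, 0, 0], [0, 0, 0], [0, 0, 0], [0, 0, 0]], "jaw": [0.3, 0.3, 0.3, 0.3, 0.3]}}

```text
time_s: 22.7
eef_pos: [0.5744, -0.383, 0.0122]
eef_rot: [0.0, 1.0, -0.028, 0.0]
wrist_force: [-0.4, 0.9, -1.0]
opening: 0.636
grasp_force: 63.4
```

Request:
{"op": "arm_command", "data": {"dp": [[0, 0, 0.002], [0, 0, 0.002], [0, 0, 0.004], [0, 0, 0.004], [0, 0, 0.004]], "turn": [[0, 0, 0], [0, 0, 0], [0, 0, 0], [0, 0, 0], [0, 0, 0]], "jaw": [0.3, 0.3, 0.3, 0.3, 0.3]}}

```text
time_s: 23.32
eef_pos: [0.5745, -0.383, 0.0121]
eef_rot: [0.0, 1.0, -0.028, 0.0]
wrist_force: [-3.3, 2.8, 6.4]
opening: 0.63
grasp_force: 64.3
```

Contact at 6 N. I'll release, rise and look.

Request:
{"op": "arm_command", "data": {"dp": [[0, 0, 0], [0, 0, 0], [0, 0, 0], [0, 0, 0], [0, 0, 0]], "turn": [[0, 0, 0], [0, 0, 0], [0, 0, 0], [0, 0, 0], [0, 0, 0]], "jaw": [0.67, 0.75, 0.9, 0.9, 0.9]}}

```text
time_s: 23.95
eef_pos: [0.5743, -0.3829, 0.0109]
eef_rot: [-0.0, 1.0, -0.028, -0.0]
wrist_force: [-0.1, -0.5, -0.1]
opening: 0.896
grasp_force: 0.0
```

Request:
{"op": "arm_command", "data": {"dp": [[0, 0, -0.04], [0, 0, -0.15], [0, 0, -0.35], [-0.2, 0, -0.55], [-0.4, 0, -0.75]], "turn": [[0, 0, 0], [0, 0, 0], [0, 0, 0], [0, 0, 0], [0, 0, 0]], "jaw": [0.9, 0.9, 1, 1, 1]}}

```text
time_s: 24.58
eef_pos: [0.4854, -0.3779, 0.1892]
eef_rot: [0.001, 1.0, -0.028, 0.0]
wrist_force: [-0.2, -0.8, 1.0]
opening: 0.998
grasp_force: 0.0
```

Request:
{"op": "arm_command", "data": {"dp": [[-0.1, 0, 0], [-0.1, 0, 0], [-0.1, 0, 0], [-0.1, 0, 0], [-0.1, 0, 0]], "turn": [[0, 0, 0], [0, 0, 0], [0, 0, 0], [0, 0, 0], [0, 0, 0]], "jaw": [1, 1, 1, 1, 1]}}

```text
time_s: 25.2
eef_pos: [0.4616, -0.3763, 0.1863]
eef_rot: [-0.0, 1.0, -0.028, -0.0]
wrist_force: [0.4, 0.0, 1.3]
opening: 1.005
grasp_force: 0.0
```

```bash
python3 -c "
from h import *
V=shot('wrist','w15');T=shot('top','t15')
r=np.radians
for n,v in(('w',V),('t',T)): fit([v],[.5744,-.3828,r(-3.1)],SP,.012,'white',0,'placed '+n)
C,im=V;print(proj(C,[[.379,-.26,0],[.379,-.26,.06]]))
c=proj(C,[[.379,-.26,.03]])[0].astype(int);print(c)
y,x=max(c[1]-75,0),max(c[0]-100,0);cr=im[y:y+150,x:x+200];print('crop origin',x,y)
cv2.imwrite('pics/w15c.png',cv2.resize(cr,None,fx=4,fy=4,interpolation=2))
move([.379,-.26,.15],r(10-90))"
```

```text
placed w x y yaw [ 0.5749 -0.3829] -3.47 z [] rms px 0.61 med|r| 0.5 344
placed t x y yaw [ 0.5749 -0.3839] -3.75 z [] rms px 0.43 med|r| 0.32 131
[[188.17074128 257.04300425]
 [170.79891828 285.46564798]]
[180 270]
crop origin 80 195
  turn option [-0.0013  0.001  -0.4393] q6 0.743
  turn option [1.4000e-03 1.9000e-03 5.5607e+00] q6 0.743
  dp [-0.355  -0.4465  0.1462] pos [ 0.4614 -0.3764  0.1864] t 25.3 F [ 0.1  0.  -0.3] open 1.0
```

View pics/w15c.png

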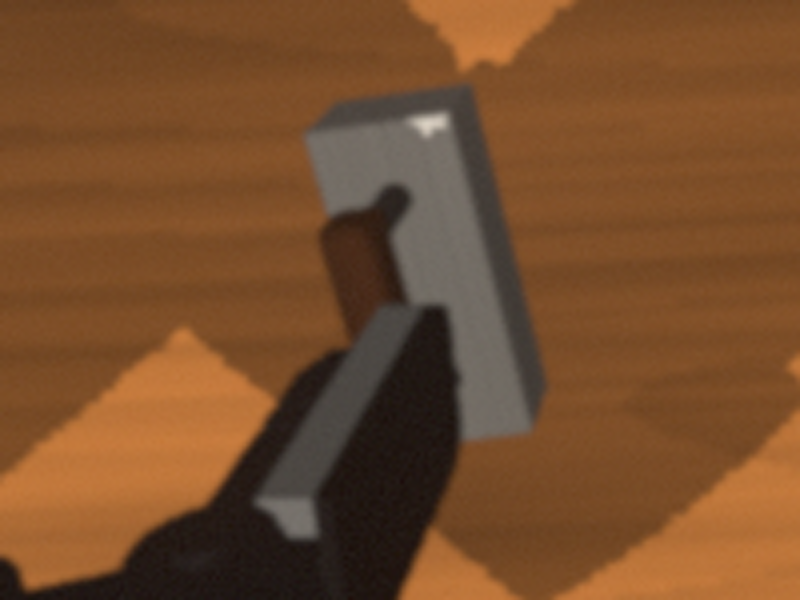

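Crop of the bar weight: top face corners at crop (305,133), (448,112), (530,432), bottom corners at (472,85), (545,388), (335,100), and the grip's far end at (350,215). I'll fit these together with the corners from view 1.

```bash
python3 - <<'E'
from h import *
w15,w1=load('w15')[0],load('w1')[0]
O=[(w15,(80+u/4,195+v/4),m) for u,v,m in [(305,133,(.05,.02,.024)),(448,112,(.05,-.02,.024)),(530,432,(-.05,-.02,.024)),(472,85,(.05,-.02,0)),(545,388,(-.05,-.02,0)),(335,100,(.05,.02,0)),(350,208,(.037,0,.06))]]
O+=[(w1,uv,m) for uv,m in [((187,129),(.05,.02,.024)),((221,130),(.05,-.02,.024)),((216,209),(-.05,-.02,.024)),((186,208),(-.05,.02,.024))]]
def res(p):
    c,s=np.cos(p[2]),np.sin(p[2]);r=[]
    for C,uv,m in O:
        X=[p[0]+c*m[0]-s*m[1],p[1]+s*m[0]+c*m[1],m[2]+p[3]];r+=list(proj(C,X)[0]-uv)
    return np.array(r)
s=least_squares(res,[.379,-.26,.17,0],loss='soft_l1');print(s.x[:2].round(4),np.degrees(s.x[2]).round(2),s.x[3].round(4));print(s.fun.reshape(-1,2).round(1).tolist())
t=load('t15');
for n in 'sec':pass
p=s.x
move([p[0],p[1],.12],p[2]-np.pi/2)
E
```

```text
[ 0.3796 -0.2653] 5.74 0.0014
[[-0.7, -0.3], [0.8, -0.5], [1.9, 0.1], [0.7, -1.7], [2.3, -0.9], [0.1, -0.2], [-2.3, 5.0], [0.1, -0.2], [-0.6, 3.2], [-0.7, 1.7], [-1.3, -1.1]]
  turn option [-0.0012  0.001  -0.2974] q6 0.743
  turn option [1.5000e-03 1.8000e-03 5.7026e+00] q6 0.743
  dp [-0.3513 -0.4254  0.2661] pos [ 0.4614 -0.3764  0.1864] t 25.3 F [ 0.1  0.  -0.3] open 1.0
```

Request:
{"op": "arm_command", "data": {"dp": [[-0.2, -0.1, 0], [-0.4, -0.2, 0], [-0.55, -0.28, 0.03], [-0.7, -0.37, 0.06], [-0.707, -0.371, 0.064]], "turn": [[0, 0, -0.08], [0, 0, -0.16], [0, 0, -0.24], [0, 0, -0.3], [0, 0, -0.3]], "jaw": [1, 1, 1, 1, 1]}}

```text
time_s: 25.92
eef_pos: [0.2881, -0.272, 0.1699]
eef_rot: [-0.001, 0.999, 0.05, -0.001]
wrist_force: [-0.2, -1.4, -0.1]
opening: 0.999
grasp_force: 0.0
```

Request:
{"op": "arm_command", "data": {"dp": [[0, 0, 0], [0, 0, 0], [0, 0, 0], [0, 0, 0], [0, 0, 0]], "turn": [[0, 0, 0], [0, 0, 0], [0, 0, 0], [0, 0, 0], [0, 0, 0]], "jaw": [1, 1, 1, 1, 1]}}

```text
time_s: 26.55
eef_pos: [0.29, -0.2741, 0.1709]
eef_rot: [-0.0, 0.999, 0.051, -0.0]
wrist_force: [0.5, 0.1, -0.1]
opening: 0.998
grasp_force: 0.0
```

```bash
cat >> h.py <<'E'
def bar(C,p):
    """grip hull"""
    return hull(C,p,(.074,.014,.014),.046)
E
python3 - <<'E'
from h import *
C,im=V=shot('wrist','w16');T=load('t15')
BW=(.1,.04,.024);p0=[.3796,-.2653,.1]
for fz in(0,1): p=fit([V],p0,BW,0,'book',fz,'bar w')
fit([T],p0,BW,0,'book',0,'bar t')
# wooden grip: dark reddish, low value
h,s,v=[a.astype(int) for a in cv2.split(cv2.cvtColor(im,cv2.COLOR_BGR2HSV))]
u=proj(C,[p[0],p[1],.053])[0];print('grip expected px',u)
m=((v<75)&(s>110)).astype(np.uint8)
n,l,st,ce=cv2.connectedComponentsWithStats(m)
for i in range(1,n):
    if st[i,4]>80: print(st[i],ce[i].round(1), [float(x) for x in cv2.minAreaRect(np.argwhere(l==i)[:,::-1].astype(np.float32))[0]])
print(bar(C,p)[:,0].round(1).tolist())
x,y=int(u[0])-100,max(int(u[1])-90,0)
w=im.copy();cv2.polylines(w,[np.round(hull(C,p,BW,0)).astype(int)],1,(0,0,255),1);cv2.polylines(w,[np.round(bar(C,p)).astype(int)],1,(0,255,0),1)
print(x,y);cv2.imwrite('pics/w16c.png',cv2.resize(w[y:y+150,x:x+200],None,fx=4,fy=4,interpolation=2))
E
```

```text
bar w x y yaw [ 0.3793 -0.2634] 5.43 z [] rms px 0.35 med|r| 0.23 331
bar w x y yaw [ 0.3793 -0.2633] 5.48 z [-0.0005] rms px 0.37 med|r| 0.18 331
bar t x y yaw [ 0.3791 -0.2639] 5.76 z [] rms px 4.67 med|r| 0.43 155
grip expected px [281.55099704  92.7460125 ]
[274 109  15  32 172] [277.4 127.8] [281.0, 124.5]
[ 163  271  247  132 4981] [288.9 342.3] [285.97802734375, 336.716064453125]
[401 283 159 110 988] [464.6 332.1] [476.88629150390625, 343.45428466796875]
[[291.5, 37.70000076293945], [290.1000061035156, 142.10000610351562], [272.5, 142.0], [272.0, 37.599998474121094]]
181 2
```

The fit hugs to 0.35 px: bar weight at (0.3793, −0.2634), yaw 5.45°, standing at z = 0. I'll go over it and grasp the wooden grip with the TCP at 0.034, which puts the pads at 0.053.

```bash
python3 -c "
from h import *
move([.3793,-.2634,.034],np.radians(5.45-90))"
```

```text
turn option [-0.0003  0.0002  0.0116] q6 0.413
  turn option [-3.0000e-04 -5.0000e-04 -5.9884e+00] q6 0.413
  dp [ 0.36   -0.0064  0.5475] pos [ 0.2899 -0.2741  0.1709] t 26.6 F [0.3 0.3 0.2] open 0.994
```

Request:
{"op": "arm_command", "data": {"dp": [[0.15, -0.003, 0], [0.3, -0.006, 0], [0.36, -0.006, 0.1], [0.36, -0.006, 0.25], [0.36, -0.006, 0.38]], "turn": [[0, 0, 0.012], [0, 0, 0.012], [0, 0, 0.012], [0, 0, 0.012], [0, 0, 0.012]], "jaw": [1, 1, 0.8, 0.6, 0.6]}}

```text
time_s: 27.22
eef_pos: [0.3794, -0.2632, 0.0748]
eef_rot: [-0.0, 0.999, 0.048, -0.0]
wrist_force: [0.1, 0.6, -0.2]
opening: 0.597
grasp_force: 0.0
```

Request:
{"op": "arm_command", "data": {"dp": [[0, 0, 0.06], [0, 0, 0.12], [0, 0, 0.155], [0, 0, 0.168], [0, 0, 0.168]], "turn": [[0, 0, 0], [0, 0, 0], [0, 0, 0], [0, 0, 0], [0, 0, 0]], "jaw": [0.6, 0.6, 0.5, 0.4, 0.35]}}

```text
time_s: 27.85
eef_pos: [0.3795, -0.2638, 0.0343]
eef_rot: [0.0, 0.999, 0.047, 0.0]
wrist_force: [-0.1, 0.4, -0.2]
opening: 0.353
grasp_force: 0.0
```

Request:
{"op": "arm_command", "data": {"dp": [[0, 0, 0], [0, 0, 0], [0, 0, 0], [0, 0, 0], [0, 0, 0]], "turn": [[0, 0, 0], [0, 0, 0], [0, 0, 0], [0, 0, 0], [0, 0, 0]], "jaw": [0.3, 0.25, 0.2, 0.1, 0]}}

```text
time_s: 28.48
eef_pos: [0.3794, -0.2638, 0.0343]
eef_rot: [0.0, 0.999, 0.047, 0.0]
wrist_force: [-1.5, 0.5, 3.2]
opening: 0.15
grasp_force: 59.7
```

Request:
{"op": "arm_command", "data": {"dp": [[0, 0, 0], [0, 0, 0], [0, 0, 0], [0, 0, -0.01], [0, 0, -0.03]], "turn": [[0, 0, 0], [0, 0, 0], [0, 0, 0], [0, 0, 0], [0, 0, 0]], "jaw": [0, 0, 0, 0, 0]}}

```text
time_s: 29.1
eef_pos: [0.3781, -0.2621, 0.0402]
eef_rot: [-0.002, 0.999, 0.047, -0.001]
wrist_force: [-0.1, -0.6, -8.6]
opening: 0.154
grasp_force: 58.5
```

```bash
python3 -c "
from h import *
yaw=np.radians(30.9);d=np.array([np.cos(yaw),np.sin(yaw)])
move([*(np.array([.5531,.3463])-.17*d),.16],yaw-np.pi/2)"
```

```text
turn option [-0.0068  0.0026 -0.849 ] q6 0.611
  turn option [3.600e-03 9.300e-03 5.151e+00] q6 0.611
  dp [ 0.3124 -2.0653 -0.4732] pos [ 0.3781 -0.2621  0.0402] t 29.1 F [-0.1 -0.6 -8.6] open 0.154
```

Held: opening 0.154, and −8.6 N at the wrist matches the 0.77 kg weight. I'll lift and carry it over.

Request:
{"op": "arm_command", "data": {"dp": [[0, 0, -0.06], [0, 0, -0.16], [0, 0, -0.28], [0, 0, -0.4], [0, 0, -0.48]], "turn": [[0, 0, 0], [0, 0, 0], [0, 0, 0], [0, 0, 0], [0, 0, 0]], "jaw": [0, 0, 0, 0, 0]}}

```text
time_s: 29.72
eef_pos: [0.3795, -0.2637, 0.1636]
eef_rot: [0.001, 0.999, 0.047, 0.001]
wrist_force: [-0.8, -0.7, -8.9]
opening: 0.154
grasp_force: 59.1
```

Request:
{"op": "arm_command", "data": {"dp": [[0.01, -0.13, 0], [0.03, -0.33, 0], [0.05, -0.55, 0], [0.07, -0.78, 0], [0.1, -1.0, 0]], "turn": [[0, 0, -0.06], [0, 0, -0.14], [0, 0, -0.23], [0, 0, -0.32], [0, 0, -0.42]], "jaw": [0, 0, 0, 0, 0]}}

```text
time_s: 30.35
eef_pos: [0.3799, -0.0105, 0.1621]
eef_rot: [0.0, 0.988, 0.157, 0.001]
wrist_force: [1.3, 0.5, -8.3]
opening: 0.15
grasp_force: 59.3
```

Request:
{"op": "arm_command", "data": {"dp": [[0.09, -0.21, 0], [0.18, -0.42, 0], [0.27, -0.63, 0], [0.36, -0.84, 0], [0.435, -1.0, 0]], "turn": [[0, 0, -0.09], [0, 0, -0.18], [0, 0, -0.27], [0, 0, -0.35], [0, 0, -0.43]], "jaw": [0, 0, 0, 0, 0]}}

```text
time_s: 30.98
eef_pos: [0.4059, 0.2614, 0.1621]
eef_rot: [-0.0, 0.963, 0.268, 0.0]
wrist_force: [0.8, -1.6, -8.0]
opening: 0.155
grasp_force: 59.4
```

Request:
{"op": "arm_command", "data": {"dp": [[0, 0, 0], [0, 0, 0], [0, 0, 0], [0, 0, 0], [0, 0, 0]], "turn": [[0, 0, 0], [0, 0, 0], [0, 0, 0], [0, 0, 0], [0, 0, 0]], "jaw": [0, 0, 0, 0, 0]}}

```text
time_s: 31.6
eef_pos: [0.4067, 0.2585, 0.1616]
eef_rot: [-0.0, 0.964, 0.266, 0.0]
wrist_force: [0.3, -0.2, -9.0]
opening: 0.154
grasp_force: 59.8
```

```bash
python3 -c "
from h import *
r=np.radians
V=shot('wrist','w17');
fit([V],[.5532,.3465,r(30.9)],LP,.014,'white',0,'lboard on book')
o=get_obs();z=o['eef_pos'][2];p=o['eef_pos'];print(p,o['opening'])
R=quat(o['eef_rot']).as_matrix();yaw=np.arctan2(R[1,0],R[0,0]);print(np.degrees(yaw))
fit([V],[p[0],p[1],yaw],(.1,.04,.024),z-.034,'book',0,'bar in hand')
move([.5532,.3465,.1],r(30.9-90))"
```

```text
lboard on book x y yaw [0.5533 0.3466] 30.91 z [] rms px 0.57 med|r| 0.4 246
[0.406661   0.25865885 0.16153988] 0.1506056661804588
30.875005232266655
bar in hand x y yaw [0.4061 0.259 ] 31.42 z [] rms px 99.39 med|r| 69.97 2114
  turn option [ 0.     -0.0002 -0.0008] q6 1.351
  turn option [-4.0000e-04 -0.0000e+00  5.9992e+00] q6 1.351
  dp [ 0.6834 -0.0008  0.2462] pos [0.4067 0.2587 0.1615] t 31.65 F [-0.3  1.  -8.3] open 0.151
```

Request:
{"op": "arm_command", "data": {"dp": [[0.15, 0, 0], [0.33, 0, 0], [0.5, 0, 0.03], [0.63, 0, 0.12], [0.683, -0.001, 0.246]], "turn": [[0, 0, 0], [0, 0, 0], [0, 0, 0], [0, 0, 0], [0, 0, 0]], "jaw": [0, 0, 0, 0, 0]}}

```text
time_s: 32.28
eef_pos: [0.5556, 0.3481, 0.1001]
eef_rot: [-0.0, 0.964, 0.266, 0.002]
wrist_force: [-0.1, -1.0, -8.8]
opening: 0.151
grasp_force: 59.9
```

Request:
{"op": "arm_command", "data": {"dp": [[0, 0, 0], [0, 0, 0], [0, 0, 0], [0, 0, 0.03], [0, 0, 0.06]], "turn": [[0, 0, 0], [0, 0, 0], [0, 0, 0], [0, 0, 0], [0, 0, 0]], "jaw": [0, 0, 0, 0, 0]}}

```text
time_s: 32.9
eef_pos: [0.5529, 0.3471, 0.0852]
eef_rot: [-0.0, 0.964, 0.267, 0.0]
wrist_force: [-0.4, -0.2, -8.6]
opening: 0.152
grasp_force: 60.2
```

```bash
python3 -c "
from h import *
move([.5532,.3465,.061],np.radians(30.9-90))"
```

```text
turn option [ 0.0003 -0.0017  0.0011] q6 1.41
  turn option [ 2.7000e-03  4.0000e-04 -5.9989e+00] q6 1.41
  dp [-0.0003  0.0027  0.0967] pos [0.5529 0.3471 0.0852] t 32.9 F [-0.4 -0.2 -8.6] open 0.152
```

Request:
{"op": "arm_command", "data": {"dp": [[0, 0.002, 0.025], [0, 0.002, 0.05], [0, 0.002, 0.07], [0, 0.002, 0.085], [0, 0.002, 0.092]], "turn": [[0, 0, 0], [0, 0, 0], [0, 0, 0], [0, 0, 0], [0, 0, 0]], "jaw": [0, 0, 0, 0, 0]}}

```text
time_s: 33.52
eef_pos: [0.553, 0.3466, 0.0617]
eef_rot: [0.0, 0.964, 0.267, -0.0]
wrist_force: [-0.5, -0.0, -7.9]
opening: 0.152
grasp_force: 60.1
```

Request:
{"op": "arm_command", "data": {"dp": [[0, 0, 0.002], [0, 0, 0.004], [0, 0, 0.006], [0, 0, 0.008], [0, 0, 0.008]], "turn": [[0, 0, 0], [0, 0, 0], [0, 0, 0], [0, 0, 0], [0, 0, 0]], "jaw": [0, 0, 0, 0, 0]}}

```text
time_s: 34.15
eef_pos: [0.5531, 0.3468, 0.0605]
eef_rot: [-0.0, 0.964, 0.267, 0.0]
wrist_force: [-2.1, -1.2, -2.7]
opening: 0.151
grasp_force: 60.8
```

Request:
{"op": "arm_command", "data": {"dp": [[0, 0, 0.001], [0, 0, 0.002], [0, 0, 0.003], [0, 0, 0.003], [0, 0, 0.003]], "turn": [[0, 0, 0], [0, 0, 0], [0, 0, 0], [0, 0, 0], [0, 0, 0]], "jaw": [0, 0, 0, 0, 0]}}

```text
time_s: 34.78
eef_pos: [0.5531, 0.3468, 0.0604]
eef_rot: [-0.0, 0.964, 0.267, 0.0]
wrist_force: [-6.7, -2.6, 3.9]
opening: 0.156
grasp_force: 61.9
```

Request:
{"op": "arm_command", "data": {"dp": [[0, 0, 0], [0, 0, 0], [0, 0, 0], [0, 0, 0], [0, 0, 0]], "turn": [[0, 0, 0], [0, 0, 0], [0, 0, 0], [0, 0, 0], [0, 0, 0]], "jaw": [0.2, 0.3, 0.45, 0.6, 0.6]}}

```text
time_s: 35.4
eef_pos: [0.5532, 0.3467, 0.0592]
eef_rot: [-0.0, 0.964, 0.267, 0.0]
wrist_force: [-0.8, 0.2, -0.2]
opening: 0.599
grasp_force: 0.0
```

Request:
{"op": "arm_command", "data": {"dp": [[0, 0, -0.05], [0, 0, -0.15], [0, 0, -0.28], [0, 0, -0.4], [0, 0, -0.44]], "turn": [[0, 0, 0], [0, 0, 0], [0, 0, 0], [0, 0, 0], [0, 0, 0]], "jaw": [0.6, 0.6, 0.6, 0.6, 0.8]}}

```text
time_s: 36.02
eef_pos: [0.5545, 0.3473, 0.1726]
eef_rot: [-0.0, 0.964, 0.267, 0.002]
wrist_force: [0.6, 0.1, -0.1]
opening: 0.791
grasp_force: 0.0
```

Request:
{"op": "arm_command", "data": {"dp": [[-0.2, -0.02, 0], [-0.4, -0.04, 0], [-0.6, -0.06, 0], [-0.8, -0.08, 0], [-0.987, -0.103, 0]], "turn": [[0, 0, 0], [0, 0, 0], [0, 0, 0], [0, 0, 0], [0, 0, 0]], "jaw": [0.8, 1, 1, 1, 1]}}

```text
time_s: 36.65
eef_pos: [0.3262, 0.2411, 0.1685]
eef_rot: [0.0, 0.964, 0.267, -0.001]
wrist_force: [-0.2, 0.4, 1.6]
opening: 0.997
grasp_force: 0.0
```

Request:
{"op": "arm_command", "data": {"dp": [[0, 0, 0], [0, 0, 0], [0, 0, 0], [0, 0, 0], [0, 0, 0]], "turn": [[0, 0, 0], [0, 0, 0], [0, 0, 0], [0, 0, 0], [0, 0, 0]], "jaw": [1, 1, 1, 1, 1]}}

```text
time_s: 37.28
eef_pos: [0.3285, 0.242, 0.169]
eef_rot: [-0.0, 0.964, 0.267, -0.0]
wrist_force: [-1.0, 0.5, -0.1]
opening: 0.997
grasp_force: 0.0
```

```bash
cat >> h.py <<'E'
def cylhull(C,p,z0,r=.022,H=.026):
    a=np.linspace(0,2*np.pi,72,endpoint=False)
    return cv2.convexHull(proj(C,[[p[0]+r*np.cos(t),p[1]+r*np.sin(t),z] for z in(z0,z0+H) for t in a]).astype(np.float32))
def fitcyl(V,p0,z0=0,**k):
    C,im=V;m=mask(im,"book");g=cylhull(C,p0,z0,**k);roi=np.zeros_like(m);cv2.fillConvexPoly(roi,cv2.dilate(g,None).astype(int),255)
    roi=cv2.dilate(roi,np.ones((15,15)));ct=max(cv2.findContours(m&roi,cv2.RETR_EXTERNAL,cv2.CHAIN_APPROX_NONE)[0],key=cv2.contourArea)[:,0]
    f=lambda p:np.array([cv2.pointPolygonTest(cylhull(C,p,z0,**k),(float(a),float(b)),True)-.5 for a,b in ct])
    s=least_squares(f,p0,loss="cauchy",f_scale=.4,x_scale=.01,diff_step=1e-4);r=f(s.x);print("cyl",s.x.round(4),"rms",np.sqrt(np.mean(r**2)).round(2),"med",np.median(abs(r)).round(2),len(r));return s.x
E
python3 - <<'E'
from h import *
C,im=V=shot('wrist','w18');r=np.radians
p=fitcyl(V,[.405,.288])
print('board'); fit([V],[.5532,.3465,r(30.9)],LP,.014,'white',0,'lboard'); 
T=shot('top','t18');fitcyl(T,[.405,.288])
fit([V],[.5532,.3465,r(30.9)],(.1,.04,.024),.026,'book',0,'x')
v=im.copy();cv2.polylines(v,[np.round(cylhull(C,p,0)).astype(int)],1,(0,0,255),1);cv2.polylines(v,[np.round(cylhull(C,p,.038,.012,.022)).astype(int)],1,(0,255,0),1)
cv2.polylines(v,[np.round(hull(C,[.5532,.3467,r(30.9)],(.1,.04,.024),.026)).astype(int)],1,(0,0,255),1)
x=60;cv2.imwrite('pics/w18v.png',cv2.resize(v[0:300,130:530],(800,600),interpolation=2))
move([p[0],p[1],.034])
E
```

```text
cyl [0.4045 0.2967] rms 0.88 med 0.42 147
board
lboard x y yaw [0.4694 0.2864] 7.39 z [] rms px 10.82 med|r| 7.21 210
cyl [0.4037 0.2987] rms 3.27 med 0.42 73
x x y yaw [0.376  0.2837] 24.23 z [] rms px 8.45 med|r| 2.66 149
  dp [ 0.3741 -0.0313  0.5401] pos [0.3283 0.242  0.1691] t 37.38 F [-0.9 -0.1  0.1] open 1.002
```

View pics/w18v.png

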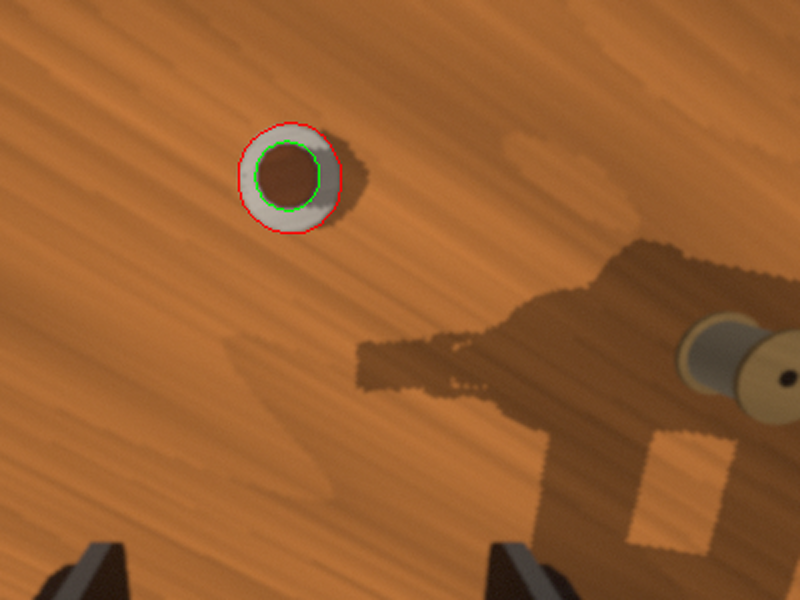

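Red and green outlines match the round weight's base and knob: it stands at (0.4045, 0.2967), with heights as stated. I'll grasp the knob.

Request:
{"op": "arm_command", "data": {"dp": [[0.15, -0.012, 0], [0.3, -0.025, 0], [0.374, -0.031, 0.08], [0.374, -0.031, 0.22], [0.374, -0.031, 0.36]], "turn": [[0, 0, 0], [0, 0, 0], [0, 0, 0], [0, 0, 0], [0, 0, 0]], "jaw": [1, 1, 0.8, 0.7, 0.7]}}

```text
time_s: 38.0
eef_pos: [0.4048, 0.2968, 0.0782]
eef_rot: [-0.0, 0.964, 0.267, 0.0]
wrist_force: [0.2, -0.1, -0.6]
opening: 0.699
grasp_force: 0.0
```

Request:
{"op": "arm_command", "data": {"dp": [[0, 0, 0.06], [0, 0, 0.12], [0, 0, 0.165], [0, 0, 0.184], [0, 0, 0.184]], "turn": [[0, 0, 0], [0, 0, 0], [0, 0, 0], [0, 0, 0], [0, 0, 0]], "jaw": [0.7, 0.7, 0.6, 0.6, 0.6]}}

```text
time_s: 38.62
eef_pos: [0.4046, 0.2967, 0.0334]
eef_rot: [-0.0, 0.964, 0.267, 0.0]
wrist_force: [0.1, -0.5, 0.3]
opening: 0.605
grasp_force: 0.0
```

Request:
{"op": "arm_command", "data": {"dp": [[0, 0, 0], [0, 0, 0], [0, 0, 0], [0, 0, 0], [0, 0, 0]], "turn": [[0, 0, 0], [0, 0, 0], [0, 0, 0], [0, 0, 0], [0, 0, 0]], "jaw": [0.5, 0.45, 0.4, 0.35, 0.32]}}

```text
time_s: 39.25
eef_pos: [0.4044, 0.2966, 0.0332]
eef_rot: [-0.0, 0.964, 0.267, 0.0]
wrist_force: [-0.1, 1.0, -0.3]
opening: 0.32
grasp_force: 0.0
```

Request:
{"op": "arm_command", "data": {"dp": [[0, 0, 0], [0, 0, 0], [0, 0, 0], [0, 0, 0], [0, 0, 0]], "turn": [[0, 0, 0], [0, 0, 0], [0, 0, 0], [0, 0, 0], [0, 0, 0]], "jaw": [0.28, 0.2, 0.1, 0.05, 0.05]}}

```text
time_s: 39.88
eef_pos: [0.4046, 0.2965, 0.0335]
eef_rot: [0.0, 0.964, 0.267, 0.0]
wrist_force: [-1.1, -3.4, 5.5]
opening: 0.258
grasp_force: 58.5
```

Held. I'll lift and carry it to the small board.

Request:
{"op": "arm_command", "data": {"dp": [[0, 0, -0.04], [0, 0, -0.12], [0, 0, -0.25], [0, 0, -0.38], [0, 0, -0.5]], "turn": [[0, 0, 0], [0, 0, 0], [0, 0, 0], [0, 0, 0], [0, 0, 0]], "jaw": [0, 0, 0, 0, 0]}}

```text
time_s: 40.5
eef_pos: [0.4038, 0.2967, 0.1591]
eef_rot: [-0.0, 0.964, 0.267, -0.0]
wrist_force: [0.9, 0.4, -4.3]
opening: 0.264
grasp_force: 58.9
```

Request:
{"op": "arm_command", "data": {"dp": [[-0.03, 0.1, 0], [-0.09, 0.28, 0], [-0.15, 0.48, 0], [-0.21, 0.69, 0], [-0.27, 0.9, 0]], "turn": [[0, 0, 0], [0, 0, 0], [0, 0, 0], [0, 0, 0], [0, 0, 0]], "jaw": [0, 0, 0, 0, 0]}}

```text
time_s: 41.12
eef_pos: [0.4619, 0.0677, 0.1582]
eef_rot: [-0.0, 0.964, 0.267, 0.0]
wrist_force: [0.8, 0.7, -3.7]
opening: 0.257
grasp_force: 59.3
```

Request:
{"op": "arm_command", "data": {"dp": [[-0.06, 0.18, 0], [-0.11, 0.36, 0], [-0.16, 0.54, 0], [-0.21, 0.72, 0], [-0.27, 0.9, 0]], "turn": [[0, 0, 0], [0, 0, 0], [0, 0, 0], [0, 0, 0], [0, 0, 0]], "jaw": [0, 0, 0, 0, 0]}}

```text
time_s: 41.75
eef_pos: [0.5199, -0.1597, 0.1579]
eef_rot: [-0.001, 0.964, 0.267, -0.0]
wrist_force: [0.3, -0.5, -4.1]
opening: 0.262
grasp_force: 59.3
```

Request:
{"op": "arm_command", "data": {"dp": [[-0.09, 0.15, 0], [-0.18, 0.3, 0], [-0.27, 0.4, 0], [-0.36, 0.52, 0], [-0.41, 0.6, 0]], "turn": [[0, 0, 0], [0, 0, 0], [0, 0, 0], [0, 0, 0], [0, 0, 0]], "jaw": [0, 0, 0, 0, 0]}}

```text
time_s: 42.38
eef_pos: [0.5085, -0.3413, 0.1578]
eef_rot: [-0.0, 0.964, 0.266, -0.0]
wrist_force: [0.8, -0.5, -3.4]
opening: 0.261
grasp_force: 59.3
```

Request:
{"op": "arm_command", "data": {"dp": [[0, 0, 0], [0, 0, 0], [0, 0, 0], [0, 0, 0], [0, 0, 0]], "turn": [[0, 0, 0], [0, 0, 0], [0, 0, 0], [0, 0, 0], [0, 0, 0]], "jaw": [0, 0, 0, 0, 0]}}

```text
time_s: 43.0
eef_pos: [0.5093, -0.3396, 0.1583]
eef_rot: [0.0, 0.964, 0.267, 0.0]
wrist_force: [0.8, 0.8, -3.4]
opening: 0.261
grasp_force: 59.4
```

```bash
python3 - <<'E'
from h import *
r=np.radians
V=shot('wrist','w19')
p=fit([V],[.5749,-.3829,r(-3.4)],SP,.012,'white',0,'sboard')
o=get_obs();print(o['opening'],o['grasp_force'])
T=shot('top','t19')
fit([T],[.5532,.3467,r(30.9)],(.1,.04,.024),.026,'book',0,'x')
move([p[0],p[1],.1])
E
```

```text
sboard x y yaw [ 0.5751 -0.3839] -3.09 z [] rms px 0.62 med|r| 0.54 266
0.2552103458577874 59.41418945789337
x x y yaw [0.5493 0.3538] 30.88 z [] rms px 9.31 med|r| 10.4 171
  dp [0.1355 0.2864 0.2331] pos [ 0.5092 -0.3399  0.1583] t 43.1 F [ 0.8  0.9 -3.6] open 0.258
```

Request:
{"op": "arm_command", "data": {"dp": [[0.05, 0.1, 0], [0.1, 0.2, 0.03], [0.135, 0.285, 0.1], [0.135, 0.285, 0.2], [0.135, 0.285, 0.26]], "turn": [[0, 0, 0], [0, 0, 0], [0, 0, 0], [0, 0, 0], [0, 0, 0]], "jaw": [0, 0, 0, 0, 0]}}

```text
time_s: 43.72
eef_pos: [0.5741, -0.3833, 0.0912]
eef_rot: [-0.001, 0.964, 0.267, -0.001]
wrist_force: [0.3, 0.2, -3.5]
opening: 0.26
grasp_force: 59.9
```

Request:
{"op": "arm_command", "data": {"dp": [[0, 0, 0], [0, 0, 0], [0, 0, 0.03], [0, 0, 0.06], [0, 0, 0.06]], "turn": [[0, 0, 0], [0, 0, 0], [0, 0, 0], [0, 0, 0], [0, 0, 0]], "jaw": [0, 0, 0, 0, 0]}}

```text
time_s: 44.35
eef_pos: [0.5741, -0.3833, 0.0771]
eef_rot: [-0.001, 0.964, 0.267, -0.0]
wrist_force: [-0.1, 0.2, -4.7]
opening: 0.258
grasp_force: 59.9
```

```bash
python3 -c "
from h import *
move([.575,-.3834,.0595],np.radians(30.85-90))"
```

```text
turn option [-0.0036  0.001   0.0027] q6 0.271
  turn option [-1.6000e-03 -5.6000e-03 -5.9973e+00] q6 0.271
  dp [0.003  0.0023 0.0703] pos [ 0.5741 -0.3833  0.0771] t 44.35 F [-0.1  0.2 -4.7] open 0.258
```

Request:
{"op": "arm_command", "data": {"dp": [[0.002, 0.002, 0.02], [0.002, 0.002, 0.04], [0.002, 0.002, 0.055], [0.002, 0.002, 0.065], [0.002, 0.002, 0.07]], "turn": [[0, 0, 0], [0, 0, 0], [0, 0, 0], [0, 0, 0], [0, 0, 0]], "jaw": [0, 0, 0, 0, 0]}}

```text
time_s: 44.98
eef_pos: [0.5753, -0.384, 0.0605]
eef_rot: [-0.0, 0.964, 0.267, -0.0]
wrist_force: [1.2, 0.5, -3.7]
opening: 0.26
grasp_force: 59.9
```

Request:
{"op": "arm_command", "data": {"dp": [[0, 0, 0.002], [0, 0, 0.004], [0, 0, 0.006], [0, 0, 0.008], [0, 0, 0.008]], "turn": [[0, 0, 0], [0, 0, 0], [0, 0, 0], [0, 0, 0], [0, 0, 0]], "jaw": [0, 0, 0, 0, 0]}}

```text
time_s: 45.6
eef_pos: [0.5753, -0.384, 0.0587]
eef_rot: [-0.0, 0.964, 0.267, -0.0]
wrist_force: [0.3, 0.5, -4.0]
opening: 0.26
grasp_force: 59.9
```

Request:
{"op": "arm_command", "data": {"dp": [[0, 0, 0.002], [0, 0, 0.004], [0, 0, 0.004], [0, 0, 0.004], [0, 0, 0.004]], "turn": [[0, 0, 0], [0, 0, 0], [0, 0, 0], [0, 0, 0], [0, 0, 0]], "jaw": [0, 0, 0, 0, 0]}}

```text
time_s: 46.22
eef_pos: [0.5754, -0.3841, 0.0577]
eef_rot: [-0.0, 0.964, 0.267, 0.0]
wrist_force: [0.2, 0.3, -4.5]
opening: 0.259
grasp_force: 59.7
```

Request:
{"op": "arm_command", "data": {"dp": [[0, 0, 0.001], [0, 0, 0.002], [0, 0, 0.003], [0, 0, 0.004], [0, 0, 0.004]], "turn": [[0, 0, 0], [0, 0, 0], [0, 0, 0], [0, 0, 0], [0, 0, 0]], "jaw": [0, 0, 0, 0, 0]}}

```text
time_s: 46.85
eef_pos: [0.5755, -0.3842, 0.0575]
eef_rot: [0.0, 0.964, 0.267, 0.0]
wrist_force: [-4.3, 2.2, 5.6]
opening: 0.257
grasp_force: 60.8
```

Contact at about 9 N. I'll release, rise and check.

Request:
{"op": "arm_command", "data": {"dp": [[0, 0, 0], [0, 0, 0], [0, 0, 0], [0, 0, 0], [0, 0, 0]], "turn": [[0, 0, 0], [0, 0, 0], [0, 0, 0], [0, 0, 0], [0, 0, 0]], "jaw": [0.3, 0.4, 0.55, 0.7, 0.7]}}

```text
time_s: 47.48
eef_pos: [0.5754, -0.3841, 0.0566]
eef_rot: [0.0, 0.964, 0.267, 0.0]
wrist_force: [-0.5, 0.6, 0.9]
opening: 0.704
grasp_force: 0.0
```

Request:
{"op": "arm_command", "data": {"dp": [[0, 0, -0.05], [0, 0, -0.15], [0, 0, -0.3], [-0.15, 0, -0.5], [-0.35, 0, -0.7]], "turn": [[0, 0, 0], [0, 0, 0], [0, 0, 0], [0, 0, 0], [0, 0, 0]], "jaw": [0.7, 0.7, 0.7, 0.7, 0.8]}}

```text
time_s: 48.1
eef_pos: [0.5053, -0.4262, 0.2289]
eef_rot: [0.001, 0.964, 0.268, 0.0]
wrist_force: [0.5, -1.1, -0.6]
opening: 0.797
grasp_force: 0.0
```

Request:
{"op": "arm_command", "data": {"dp": [[-0.1, 0, 0], [-0.1, 0, 0], [-0.1, 0, 0], [-0.1, 0, 0], [-0.1, 0, 0]], "turn": [[0, 0, 0], [0, 0, 0], [0, 0, 0], [0, 0, 0], [0, 0, 0]], "jaw": [0.8, 0.8, 0.8, 0.8, 0.8]}}

```text
time_s: 48.72
eef_pos: [0.4844, -0.4381, 0.2253]
eef_rot: [-0.0, 0.964, 0.267, -0.0]
wrist_force: [-0.0, -0.1, 0.3]
opening: 0.802
grasp_force: 0.0
```

```bash
python3 - <<'E'
from h import *
r=np.radians
V=shot('wrist','w20');T=shot('top','t20')
fit([V],[.5751,-.3834,r(-3.3)],SP,.012,'white',0,'sboard w');fit([T],[.5751,-.3834,r(-3.3)],SP,.012,'white',0,'sboard t')
fit([T],[.5532,.3466,r(30.9)],LP,.014,'white',0,'lboard t')
# knob (top circle) and grip centroids: dark red-brown blobs
def blob(V,X,rad,z):
    C,im=V;u=proj(C,X)[0];m=np.zeros(im.shape[:2],np.uint8);cv2.circle(m,tuple(int(a) for a in u),rad,255,-1)
    h,s,v=[a.astype(int) for a in cv2.split(cv2.cvtColor(im,cv2.COLOR_BGR2HSV))]
    q=((v<110)&(s>110)&(m>0)).astype(np.uint8);n,l,st,ce=cv2.connectedComponentsWithStats(q);i=1+np.argmax(st[1:,4])
    rc=cv2.minAreaRect(np.argwhere(l==i)[:,::-1].astype(np.float32));print(st[i],np.round(u,1),back(C,rc[0],z)[:2].round(4),rc[1],rc[2])
blob(V,[.5753,-.384,.073],30,.073);blob(T,[.5753,-.384,.073],9,.073);blob(T,[.5531,.3467,.079],22,.079)
# bystanders unmoved: compare start/end top views
d=cv2.absdiff(cv2.imread('pics/top0.png'),T[1]).max(2)
for n,(x,y,w,h) in dict(jar=(320,236,40,40),spool=(240,252,28,28),folder=(238,106,70,20)).items(): print(n,np.mean(d[y:y+h,x:x+w]).round(1),np.percentile(d[y:y+h,x:x+w],95))
E
```

```text
sboard w x y yaw [ 0.575  -0.3827] -3.1 z [] rms px 0.61 med|r| 0.51 249
sboard t x y yaw [ 0.575  -0.3842] -3.79 z [] rms px 3.59 med|r| 0.4 147
lboard t x y yaw [0.5528 0.3473] 31.01 z [] rms px 0.3 med|r| 0.22 169
[272  60  26  28 383] [284.4  74.6] [ 0.5758 -0.3838] (24.748737335205078, 26.16295051574707) 45.0
[467 196  13  12 113] [473.2 201.6] [ 0.5757 -0.3833] (10.429031372070312, 12.611852645874023) 75.96376037597656
[109 195  21  32 206] [118.9 210.4] [0.5523 0.3473] (33.998504638671875, 6.544312477111816) 61.38954162597656
jar 12.6 70.0
spool 3.3 7.0
folder 3.2 7.0
```

```bash
python3 - <<'E'
from h import *
for f in('top0','t20'):
    im=cv2.imread(f'pics/{f}.png')[230:275,318:362];h,s,v=cv2.split(cv2.cvtColor(im,cv2.COLOR_BGR2HSV))
    m=((s<70)&(v>150)).astype(np.uint8);n,l,st,ce=cv2.connectedComponentsWithStats(m);i=1+np.argmax(st[1:,4]);print(f,st[i],ce[i].round(2))
print(hand_in())
E
```

```text
top0 [  4  10  32  31 748] [20.02 24.8 ]
t20 [  4  10  32  31 753] [19.9  24.74]
the job is handed in; nothing more can be done
None
```

Job handed in at about 49 s of the 128 s. Each board lies within about 1 mm of its book's centre and under 1° of square, with the bar weight upright in the middle of the large board and the round weight on the small one; the jar, spool and folder have not moved.

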